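# Try the refitted cupboard catch with the door loaded

### The job

The roller catch of the little cupboard has just been refitted, so try it with the load on: stand the orange washing-up bottle upright in the white caddy on the inside of the open blue door, push the door shut until the catch snaps, and let go so that the catch alone holds it. Then pull the door through the catch and leave it standing well open, the bottle still upright in its caddy. Feel for the snap, which comes at a different depth each time, and stop there: do not force the door on against its rubber stop, do not fling or slam it, and leave the other things where they are.

Things in the scene. Friction and masses are not known exactly. Their poses are not given: they have to be found in the camera images.
- door (a joint): Opening angle of the blue door, rad: 0 when parallel to the cupboard front, up to 1.75 open; starts at 0.85 to 1.1. Shut on its stop it may rest anywhere from -0.05 to 0.05, as the catch is set at an unknown depth. Opening turns it clockwise seen from above. Panel 250 mm wide, 12 mm thick, 4 to 246 mm above the counter, about 0.8 kg; swings easily and stays where left.
- plunger (a joint): Travel of the sprung roller catch (under the cupboard's top, 190 mm from the hinge), m: -0.0037 free, about 0 while the door is held. Closing, resistance begins some 13 mm (at the handle) before the shut position, peaks at 10 to 18 N after 3 mm or so, fades towards the crest 3 mm before shut, then the roller draws the door home. Pulling it through again takes about 7 to 12 N.
- door_stop (a joint): Squeeze of the rubber stop inside the cupboard front at the free-edge end, m (12 N per mm): 0 untouched, about 0.0006 when the catch alone holds the shut door on it. More than 0.0018 (22 N) counts as forcing; pressing the shut door 1.5 mm farther in is too much. Readings are noisier than this: feel the force instead.
- door_handle (a point): Middle of the door's level steel bar handle: 10 mm thick, 80 mm long, 224 mm above the counter, 22 mm below the door's top edge, centre line 40 mm in front of the outer face (35 mm clear behind it); 195 mm along the door from the hinge axis, 52 mm in front of it. Moves with the door. Axes: x at right angles into the door, y along the bar towards the hinge, z up.
- door_hinge (a point): Point of the upright hinge axis 224 mm up, at the cupboard's front corner nearest the robot, in the plane of the door's inner face, 10 mm in front of the white box; fixed. Axes: x into the cupboard square to its front, y along the front from free edge to hinge, z up. The box is fixed, 250 mm wide, 200 mm deep, 250 mm tall.
- caddy_floor (a point): Centre of the inner floor of the open white caddy on the inside of the door, 70 mm above the counter: inside 58 mm (square to the door) by 62 mm (along it), walls 4 mm thick, 70 mm high; 105 mm along the door from the hinge, 45 mm behind its inner face. Moves with the door; reached from above when open. Axes: x away from the inner face, y along the door to the hinge, z up.
- orange_bottle_center (a point): Centre (half-way up, 77.5 mm above its base) of the loose orange bottle: round, 155 mm tall, body 44 mm across, the cap is a straight cylinder 29 mm across from 113 to 155 mm above its base, about 0.2 kg. z is its upright axis.
- white_bottle: Same bottle in white, not to be moved; origin at the middle of its base.
- mug: White mug, bystander; origin at its base.
- dish_a: Dark round glass dish, 90 mm across and 38 mm high, bystander; origin at its base.
- dish_b: Dark round glass dish, 90 mm across and 38 mm high, bystander; origin at its base.
- brush: Wooden-handled brush lying on the counter, bystander.
- spatula: Black-handled spatula lying on the counter, bystander.
Things that resemble listed ones, but are neither listed nor needed, are in the scene too. Of the things that look like the part that bears orange_bottle_center, take the one that is farthest to the robot's left at the start.

How it is judged:
On the way, in this order (a step that is already met when the one before it is completed fails the run):
1. the orange bottle stands upright on the floor of the caddy, the door still open, and is let go (value of joint door above 0.4 rad and horizontal distance between orange_bottle_center and caddy_floor below 0.03 m and z of orange_bottle_center in the frame of caddy_floor below 0.086 m and angle between orange_bottle_center's own z axis and vertical below 0.3 rad and contact force between the fingers and anything else below 0.1 N), for 0.2 s.
2. the door has snapped shut and is let go, held on its stop by the catch alone, with the bottle upright in the caddy (value of joint door below 0.08 rad and value of joint door_stop above 0.0002 m and value of joint plunger above -0.0025 m and horizontal distance between orange_bottle_center and caddy_floor below 0.03 m and z of orange_bottle_center in the frame of caddy_floor below 0.086 m and angle between orange_bottle_center's own z axis and vertical below 0.3 rad and contact force between the fingers and anything else below 0.1 N), for 0.3 s.
At the end, for the whole second after the job is handed in: After having snapped shut, the door stands open again by more than 0.6 rad, at rest, with the orange bottle standing upright (within 0.3 rad) on the floor of the door's caddy (its centre within 30 mm of the caddy's centre seen from above) (value of joint door above 0.6 rad and velocity of joint door between -0.05 and 0.05 rad/s and horizontal distance between orange_bottle_center and caddy_floor below 0.03 m and z of orange_bottle_center in the frame of caddy_floor below 0.086 m and angle between orange_bottle_center's own z axis and vertical below 0.3 rad); the robot touches nothing.
It fails at once if the door is forced against its rubber stop, squeezing it by more than 1.8 mm (22 N) (value of joint door_stop above 0.0018 m).
It fails at once if the door is flung or slammed (faster than 3 rad/s) (velocity of joint door above 3 rad/s or velocity of joint door below -3 rad/s).
It fails at once if the orange bottle is tipped over (more than 0.7 rad) (angle between orange_bottle_center's own z axis and vertical above 0.7 rad).
It fails at once if another thing is moved by more than 30 mm (distance of any of white_bottle, mug, dish_a, dish_b, brush, spatula from where it was at the start of the episode above 0.03 m).
It also fails if it takes over 72 s, if anything falls off the work surface, if the arm or the gripper's body presses on something with over 40 N, if the wrist force passes 120 N, or if a joint passes its speed limit or range.

### The arm

A 6-joint arm with a two-finger parallel gripper is mounted at the origin on the work surface. World frame = base frame: x ahead of the robot, y to its left, z up, the work surface at z = 0. Lengths are in m, angles in rad, forces in N, time in s.
With the tool pointing down it reaches from about 0.35 to 0.775 m from the base axis. Payload 7.3 kg.
Tool frame: the origin (TCP) lies on the centre line of the jaws, within the pads' length; the fingertips stand 25 mm ahead of it and the grasp point (between the pads) lies 6 mm ahead of it; z points along the fingers, y is the direction in which the jaws open and shut (so a half turn about z gives the same grasp; the last joint's range is limited). The gripper opens to 92 mm and grips with 3 to 60 N. Pads are 19 mm wide; open, the fingers measure 130 mm over their backs; the gripper's body (75 mm by 190 mm) begins 47 mm behind the grasp point.
Start: joints at [1.158, 0.342, 1.524, -0, 1.275, -0.146], TCP at [0.138, 0.506, 0.252] pointing down, gripper open.
Joint ranges: [-2.53, 2.53], [-0.77, 2.02], [0.04, 2.7], [-1, 4.14], [0.28, 2.66], [-3.11, 3.11]. Speed limits (rad/s): [2.57, 2.57, 3.14, 3.14, 3.14, 3.14].

### API

Orientations are given as [roll, pitch, yaw] about the fixed x, y, z axes, in that order (R = Rz(yaw) Ry(pitch) Rx(roll)).
In Python, from cell import telemetry, read_camera, workorder gives the robot as it stands.
- The arm moves only by the shell command python3 -m creep 'ROWS' [FORCE]. ROWS is JSON, one flat list of numbers, 5 for each row, row after row: the opening, from 0 (shut) to 1 (fully open), then the shift along the world's x, y, z in m, then the turn about the world's z in rad. A call has 1 to 12 rows; each row shifts and turns the pose as measured when the row begins; what a row does not reach is not made up. A row lasts 1/8 s, in which the tool goes at most 62.5 mm and 10.7 degrees, less where a joint would pass 70% of its speed; a pose out of reach is approached as far as the arm can. A call is refused whole if a number of a shift passes 0.0625 or a number of a turn 0.188, either way. A call with a gripper value outside its range is refused whole. The fingers move at their own pace and stop on an object; FORCE is the grip in N (left out, the last holds). Time passes only in rows, so rows that do not move let the fingers close. It gives the time, the measured TCP pose, the force and the opening at its end, in the units of the state.
- telemetry.observe(): the state, without advancing time (a new reading comes with each control period).
- read_camera(name): name is "scene" or "side" or "wrist"; returns a dict with "image" (480x640x3 uint8, red, green, blue), "fovy" (degrees; the focal length in pixels is half the picture's height over the tangent of half this angle, whatever the lens; pixels are square), "cx", "cy" (the principal point, pixels), "R" (3x3) and "t" (3): a world point X has camera coordinates R X + t. Camera axes: x right, y down, z forward; pixel columns grow to the right and rows downward; lengths in m; the calibration is good to about 2 mm. A picture is of the moment at which its call begins. There is no depth.
- workorder.hand_in(): hands the job in, once; it reports no verdict.
The state is a dict: "time": time; "qpos": joint angles; "qvel": joint speeds; "joint_efforts": joint torques, N m; "tool_pos": TCP position; "tool_rot": TCP orientation; "contact_force": force on the tool from outside, world axes, zero at the start; "torque": the same for the moment, N m; "opening": finger opening in m.
Only numpy, scipy, OpenCV 4.12 (cv2) and the standard library are available. Lean on these libraries where they do the work, as an engineer would, in place of code of your own. Each camera call takes 0.05 s, during which the arm holds its last target.

## Working session

There is one attempt and no reset: what is moved stays moved. The work goes in short steps, Python scripts to look and compute and a shell command to move; the robot and the scene stay as the last step left them, time stands still between calls to the robot, and variables do not carry over. Pictures are saved under pics/ and viewed, and the job is handed in when it is done.

```bash
ls; mkdir -p pics
python3 - <<'E'
from cell import telemetry, read_camera
import cv2
print(telemetry.observe())
for n in ["scene","side","wrist"]:
    c=read_camera(n); cv2.imwrite(f"pics/{n}0.png",c["image"][:,:,::-1]); print(n,c["fovy"],c["cx"],c["cy"],c["R"],c["t"])
E
```

```text
pics
{'time': 0.0, 'qpos': array([ 1.15803402e+00,  3.42732482e-01,  1.52501439e+00, -1.59173361e-05,
        1.27539954e+00, -1.45971102e-01]), 'qvel': array([ 1.78258000e-03, -2.54453592e-03,  1.44427120e-03,  5.61579480e-04,
        1.71261828e-03,  1.35727510e-05]), 'joint_efforts': array([ 1.40263772e-03, -4.31230617e+01, -2.44223428e+01,  7.17768981e-02,
        5.59402665e-02, -1.32312734e-04]), 'tool_pos': array([0.13822842, 0.50609367, 0.25104079]), 'tool_rot': array([-3.14005321e+00, -2.10939168e-04,  2.87480593e+00]), 'contact_force': array([ 0.38854362, -0.50056342,  0.81696587]), 'torque': array([-0.01403305,  0.01764925,  0.00723331]), 'opening': 0.09173364995306799}
scene 44.82473695109175 318.97216376552166 235.77567401018567 [[ 0.7845738   0.61999035 -0.00747871]
 [ 0.49632278 -0.6352153  -0.5917476 ]
 [-0.37162839  0.4605578  -0.80608861]] [-0.39476359 -0.21993912  1.7556534 ]
side 54.72725946801014 313.8295942594115 233.2848526188282 [[ 0.93011778 -0.36723673  0.00425434]
 [-0.26367914 -0.67580638 -0.68830156]
 [ 0.25564473  0.63907974 -0.7254122 ]] [-0.52911463  0.22843068  1.28921408]
wrist 68.93263405687817 313.47024225534085 236.37567749912543 [[ 0.26319492  0.96474091 -0.00184789]
 [ 0.93529836 -0.25469203  0.24566023]
 [ 0.23652783 -0.06638485 -0.96935424]] [-0.52284305 -0.03175121  0.39007565]
```

View pics/scene0.png

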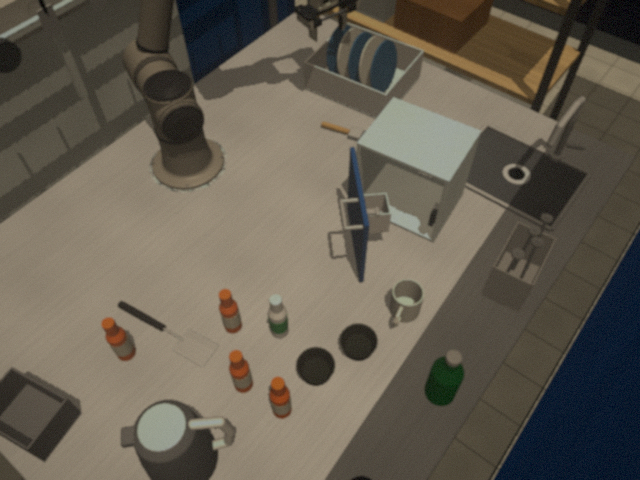

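View pics/side0.png

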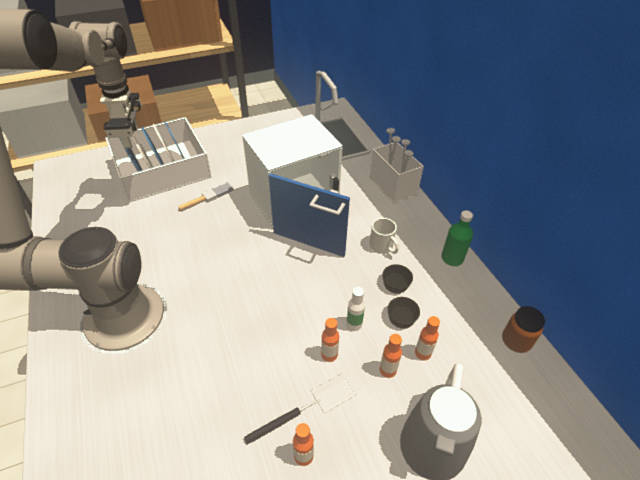

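View pics/wrist0.png

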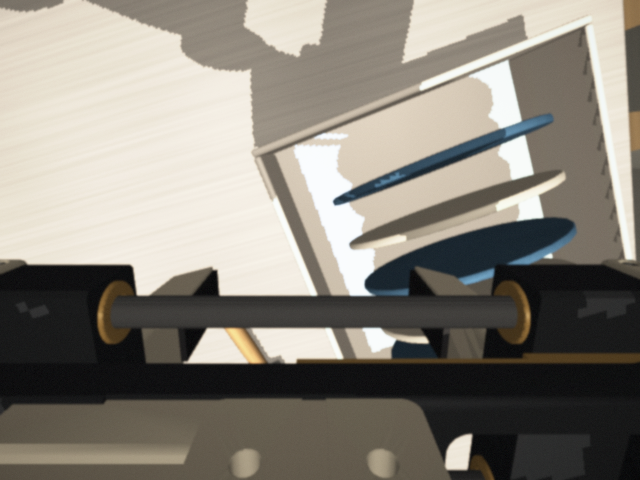

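The possible orange bottles, by scene/side pixel, are A (119,338)/(302,445), B (229,311)/(330,342), C (240,371)/(391,357) and D (279,398)/(427,339). The white bottle is at (277,316) and the green one is out of the running. I'll triangulate these and crop in on them.

```bash
cat > h.py <<'E'
import numpy as np, cv2
from cell import telemetry, read_camera
def P(c):
    f=240/np.tan(np.radians(c["fovy"]/2)); return np.array([[f,0,c["cx"]],[0,f,c["cy"]],[0,0,1]])@np.c_[c["R"],c["t"]]
def tri(c1,p1,c2,p2):
    X=cv2.triangulatePoints(P(c1),P(c2),np.array(p1,float).reshape(2,1),np.array(p2,float).reshape(2,1)); return (X[:3]/X[3]).ravel()
def ray(c,p,z):
    M=P(c); A=M[:,[0,1,3]].copy(); A[:,2]+=M[:,2]*z; h=np.linalg.solve(A,[p[0],p[1],1]); return np.r_[h[:2]/h[2],z]
def proj(c,X):
    q=P(c)@np.r_[X,1]; return q[:2]/q[2]
E
python3 - <<'E'
from h import *
s,d=read_camera("scene"),read_camera("side")
for n,a,b in [("A",(110,323),(303,430)),("B",(226,294),(331,324)),("C",(236,356),(395,340)),("D",(278,383),(433,322)),("W",(276,300),(358,293))]:
    X=tri(s,a,d,b); print(n,X.round(3),ray(s,a,.153).round(3),ray(d,b,.153).round(3))
def crop(c,x,y,w,h,k,n): cv2.imwrite(n,cv2.resize(c["image"][y:y+h,x:x+w,::-1],None,fx=k,fy=k,interpolation=cv2.INTER_CUBIC))
crop(s,310,90,190,200,3,"pics/s_door.png"); crop(d,230,110,150,180,3,"pics/d_door.png"); crop(s,90,270,230,160,3,"pics/s_bot.png"); crop(d,270,270,190,210,2.8,"pics/d_bot.png")
E
```

```text
A [ 0.336 -0.524  0.147] [ 0.339 -0.523  0.153] [ 0.336 -0.53   0.153]
B [ 0.485 -0.315  0.147] [ 0.487 -0.314  0.153] [ 0.484 -0.324  0.153]
C [ 0.606 -0.411  0.148] [ 0.607 -0.41   0.153] [ 0.604 -0.417  0.153]
D [ 0.714 -0.401  0.148] [ 0.715 -0.401  0.153] [ 0.711 -0.407  0.153]
W [ 0.584 -0.257  0.147] [ 0.585 -0.257  0.153] [ 0.582 -0.265  0.153]
```

View pics/s_door.png

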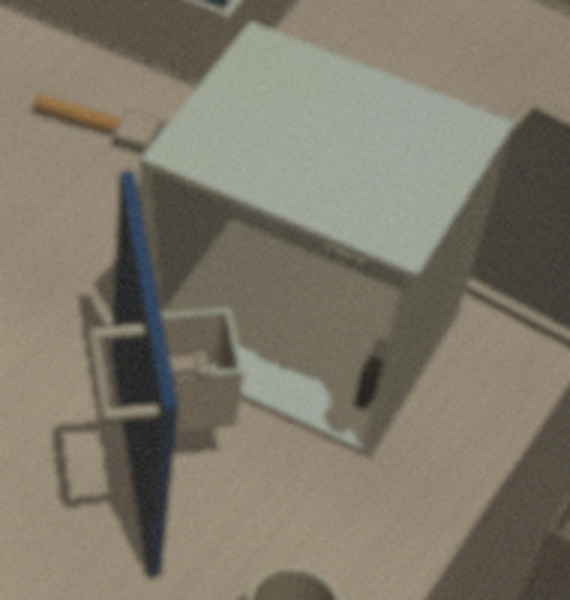

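View pics/d_door.png

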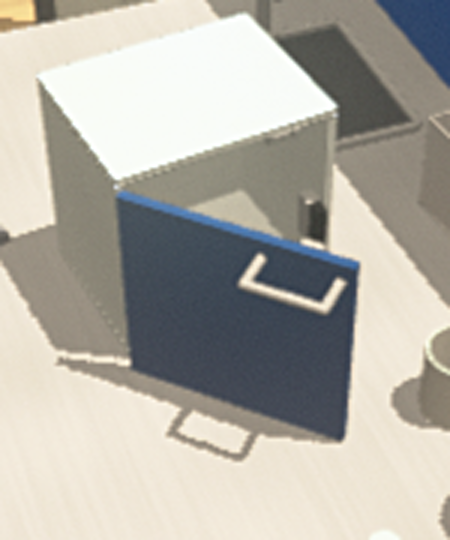

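View pics/s_bot.png

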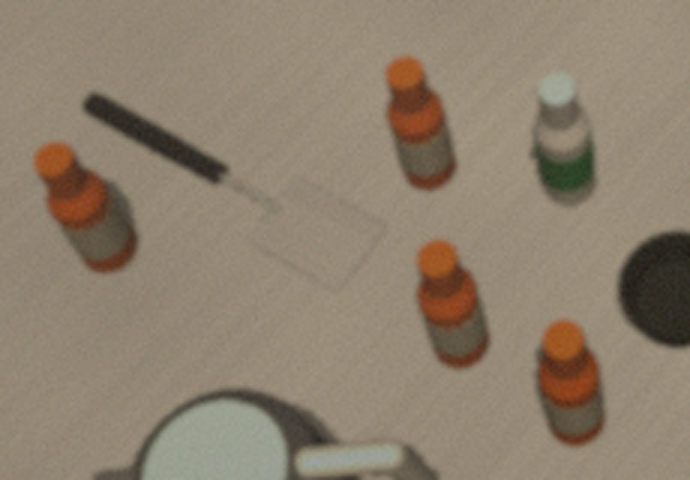

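View pics/d_bot.png

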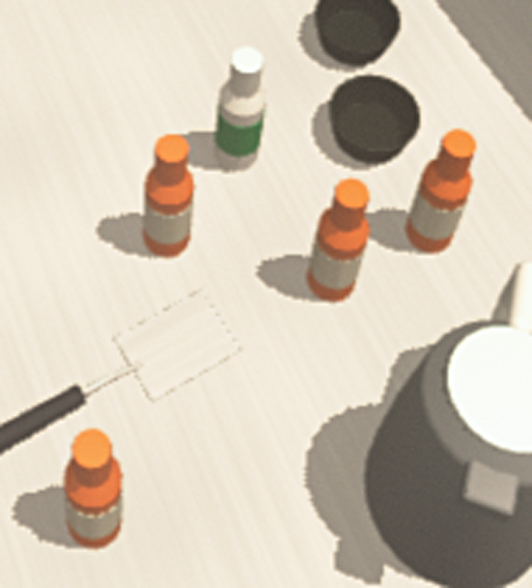

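Run:
```python
from h import *
s,d=read_camera("scene"),read_camera("side")
S=lambda x,y:(x/3+310,y/3+90); D=lambda x,y:(x/3+230,y/3+110)
for n,a,b,z in [("boxnear",S(143,161),D(118,186),.25),("boxfar",S(417,273),D(335,112),.25),("hingetop",S(128,172),D(118,195),.246),("freetop",S(172,408),D(358,265),.246)]:
    X=tri(s,a,d,b); print(n,X.round(3),ray(s,a,z).round(3),ray(d,b,z).round(3))
print(tri(s,S(395,600-0),d,D(0,0)))
```

```text
boxnear [0.493 0.171 0.242] [0.495 0.168 0.25 ] [0.491 0.152 0.25 ]
boxfar [0.737 0.203 0.243] [0.738 0.201 0.25 ] [0.732 0.185 0.25 ]
hingetop [0.489 0.155 0.241] [0.491 0.154 0.246] [0.488 0.144 0.246]
freetop [ 0.662 -0.023  0.243] [ 0.662 -0.024  0.246] [ 0.66  -0.029  0.246]
[ 0.75250981 -0.27729962  0.69902827]
```

```bash
cat > model.py <<'E'
from h import *
def door_pts(hx,hy,a,th):
    u=np.array([np.cos(a),np.sin(a)]); n=np.array([-u[1],u[0]])   # u hinge->free, n into cupboard
    H=np.array([hx,hy]); b=a-th; ud=np.array([np.cos(b),np.sin(b)]); nd=np.array([-ud[1],ud[0]])
    W=lambda p,z:np.r_[p,z]
    L={}
    B=H+.010*n
    L['box']=[(W(B,z),W(B+.25*u,z)) for z in(0,.25)]+[(W(B,.25),W(B+.2*n,.25)),(W(B+.25*u,.25),W(B+.25*u+.2*n,.25)),(W(B+.2*n,.25),W(B+.25*u+.2*n,.25)),(W(B,0),W(B,.25)),(W(B+.25*u,0),W(B+.25*u,.25))]
    o=-.012*nd
    L['door']=[(W(H+o,z),W(H+o+.25*ud,z)) for z in(.004,.246)]+[(W(H+o+.25*ud,.004),W(H+o+.25*ud,.246)),(W(H+o,.004),W(H+o,.246)),(W(H,.246),W(H+.25*ud,.246))]
    hm=H+.195*ud-.052*nd
    L['handle']=[(W(hm-.04*ud,.224),W(hm+.04*ud,.224))]
    c=H+.105*ud+.045*nd
    q=[c+sx*.029*nd+sy*.031*ud for sx,sy in((1,1),(1,-1),(-1,-1),(-1,1))]
    L['caddy']=[(W(q[i],.14),W(q[(i+1)%4],.14)) for i in range(4)]
    return L,dict(hinge=H,u=u,n=n,ud=ud,nd=nd,handle=hm,caddy=c)
def draw(c,im,L,k,x0,y0):
    col=dict(box=(0,255,0),door=(0,0,255),handle=(255,255,0),caddy=(255,0,255))
    for g,ss in L.items():
        for A,B in ss:
            a=((proj(c,A)+.5-[x0,y0])*k).astype(int);b=((proj(c,B)+.5-[x0,y0])*k).astype(int)
            cv2.line(im,tuple(map(int,a)),tuple(map(int,b)),col[g],1)
E
python3 - <<'E'
from model import *
from scipy.optimize import least_squares
s,d=read_camera("scene"),read_camera("side")
S=lambda x,y:(x/3+310,y/3+90); D=lambda x,y:(x/3+230,y/3+110)
def pts(p):
    L,m=door_pts(*p[:4]); H,u,n,ud,nd=[m[k] for k in("hinge","u","n","ud","nd")]
    W=lambda q,z:np.r_[q,z]; B=H+.01*n
    return [(s,W(B,.25),S(143,161)),(s,W(B+.25*u,.25),S(417,273)),(s,W(B+.2*n,.25),S(248,22)),(s,W(B+.25*u+.2*n,.25),S(513,125)),(s,W(B+.25*u,0),S(370,455)),
     (s,W(H+.25*ud-.006*nd,.246),S(169,408)),(s,W(H+.25*ud-.006*nd,.004),S(152,577)),
     (d,W(B,.25),D(117,184)),(d,W(B+.25*u,.25),D(335,112)),(d,W(B+.2*n,.25),D(40,80)),(d,W(B+.25*u+.2*n,.25),D(250,15)),
     (d,W(H+.25*ud-.012*nd,.246),D(358,268)),(d,W(H+.25*ud-.012*nd,.004),D(343,439)),(d,W(H-.012*nd,.004),D(132,368))]
f=lambda p:np.concatenate([proj(c,X)-np.array(q) for c,X,q in pts(p)])
r=least_squares(f,[.49,.16,.13,.95],loss='soft_l1')
print(r.x.round(4)); print(f(r.x).reshape(-1,2).round(1))
L,m=door_pts(*r.x); print({k:v.round(4) for k,v in m.items()})
for c,x,y,w,h,n in((s,310,90,190,200,"pics/fs.png"),(d,230,110,150,180,"pics/fd.png")):
    im=cv2.resize(c["image"][y:y+h,x:x+w,::-1],None,fx=3,fy=3,interpolation=cv2.INTER_CUBIC); draw(c,im,L,3,x,y); cv2.imwrite(n,im)
E
```

```text
[0.4931 0.1567 0.1209 0.9248]
[[-1.5 -0.2]
 [-0.   1.4]
 [ 0.3  0.3]
 [ 0.3 -0.3]
 [-0.3  2.4]
 [ 0.1  1.1]
 [ 0.3  1.7]
 [-0.8 -2.4]
 [ 0.9 -2.6]
 [-1.6 -3. ]
 [-1.7 -1.8]
 [-0.3 -0.3]
 [ 0.   0.7]
 [-1.2 -0.1]]
{'hinge': array([0.4931, 0.1567]), 'u': array([0.9927, 0.1206]), 'n': array([-0.1206,  0.9927]), 'ud': array([ 0.6939, -0.7201]), 'nd': array([0.7201, 0.6939]), 'handle': array([ 0.591 , -0.0198]), 'caddy': array([0.5984, 0.1124])}
```

View pics/fs.png

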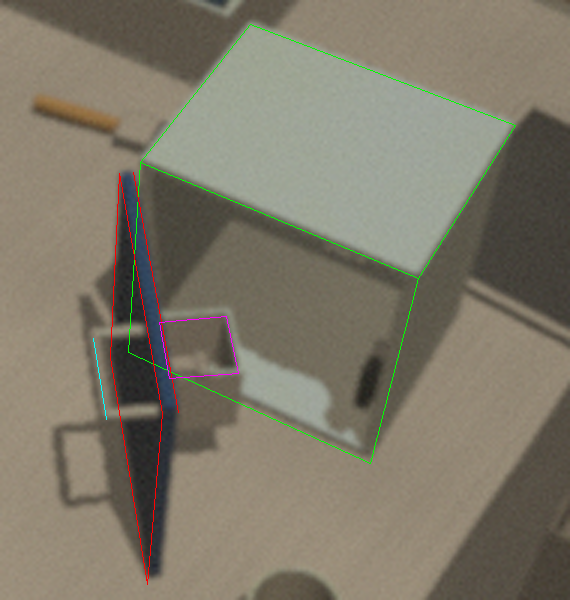

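View pics/fd.png

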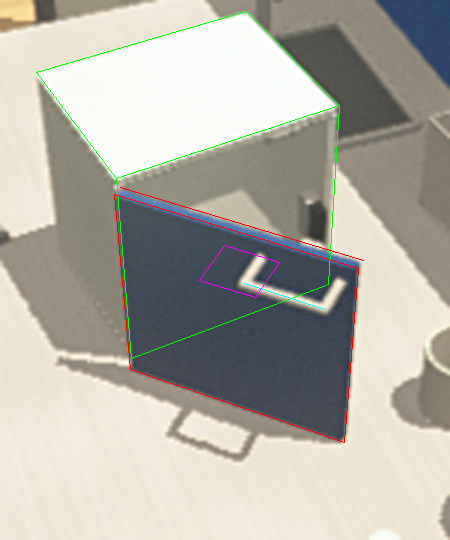

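The triangulated y values are A -0.524, B -0.315, C -0.411 and D -0.401, so B is farthest left. The crop shows a plain orange-capped bottle at scene pixel (229,311), clear of its neighbours. The fitted model overlays the cupboard to within a few mm: hinge (0.493, 0.157), door at about 0.925 rad. I'll lift first and then swing over to B.

```bash
python3 -m creep '[1,0,0,0.05,0, 1,0,0,0.05,0, 1,0.04,-0.03,0.02,-0.15, 1,0.05,-0.04,0,-0.18, 1,0.05,-0.04,0,-0.18, 1,0.05,-0.04,0,-0.18, 1,0.04,-0.05,0,-0.18, 1,0.04,-0.05,0,-0.18, 1,0.03,-0.055,0,-0.18, 1,0.02,-0.06,0,-0.18, 1,0,-0.06,0,-0.18, 1,0,-0.06,0,-0.18]' 15
```

```text
time: 1.95
tool_pos: [0.4548, 0.0208, 0.3743]
tool_rot: [3.139, -0.002, 1.056]
contact_force: [0.8, -0.9, 0.0]
opening: 0.0919
```

```bash
python3 -m creep '[1,0.005,-0.06,0,-0.1, 1,0.005,-0.06,0,-0.1, 1,0.005,-0.06,-0.02,-0.09, 1,0.005,-0.06,-0.03,0, 1,0.005,-0.06,-0.03,0, 1,0.006,-0.039,-0.02,0, 1,0,0,0,0]'
python3 - <<'E'
from h import *
c=read_camera("wrist"); cv2.imwrite("pics/w1.png",c["image"][:,:,::-1])
print(telemetry.observe()["tool_pos"],telemetry.observe()["tool_rot"],proj(c,[.486,-.318,.155]))
E
```

```text
time: 2.82
tool_pos: [0.4829, -0.3187, 0.278]
tool_rot: [3.136, -0.004, 0.747]
contact_force: [-0.2, 0.4, -0.4]
opening: 0.092
[ 0.48317727 -0.31751555  0.27914556] [ 3.13507643 -0.00480685  0.74837612] [313.12499641 233.02222953]
```

View pics/w1.png

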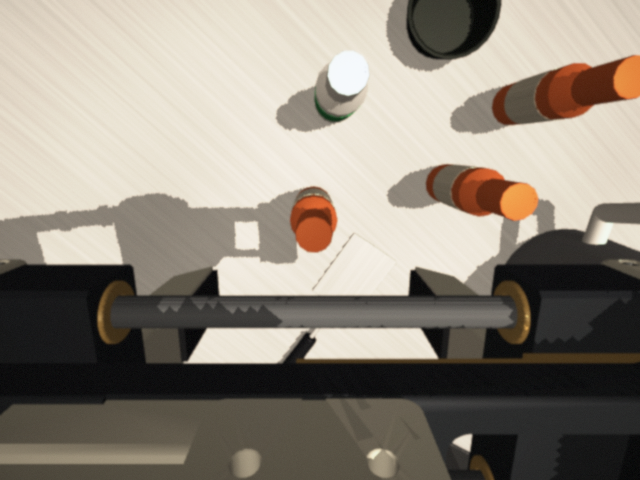

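The wrist view puts B's cap top at (314,233), against a prediction of (313,233), so the position is confirmed. Descending to grip the cap.

```bash
python3 -m creep '[1,0.003,0,-0.04,0.02, 1,0,0,-0.04,0, 1,0,0,-0.03,0, 1,0,0,-0.022,0, 1,0,0,0,0, 0,0,0,0,0, 0,0,0,0,0, 0,0,0,0,0, 0,0,0,0,0, 0,0,0,0,0]' 20
```

```text
time: 4.12
tool_pos: [0.4909, -0.3121, 0.1558]
tool_rot: [3.118, -0.008, 0.776]
contact_force: [-0.1, 0.1, 0.4]
opening: 0.0464
```

```bash
python3 -m creep '[0,0,0,0,0, 0,0,0,0.01,0, 0,0,0,0.02,0, 0,0,0,0.02,0,0,0,0,0,0]' 20
```

```text
time: 4.75
tool_pos: [0.49, -0.3116, 0.2067]
tool_rot: [3.121, -0.008, 0.776]
contact_force: [-0.2, -0.5, -2.2]
opening: 0.0283
```

```bash
python3 -m creep '[0,0,0,0.04,0, 0,0,0,0.045,0, 0,0,0.01,0.045,0, 0,0.01,0.03,0.045,0, 0,0.01,0.04,0.04,0, 0,0.01,0.045,0.02,0, 0,0.01,0.045,0,0, 0,0.01,0.045,0,0, 0,0.01,0.045,0,0, 0,0.01,0.04,0,0, 0,0.01,0.03,0,0, 0,0,0,0,0]'
python3 - <<'E'
from h import *
for n in("scene","side","wrist"):
    c=read_camera(n); cv2.imwrite(f"pics/c_{n}.png",c["image"][:,:,::-1])
    if n!="wrist":
        x,y,w,h=(250,60,260,220) if n=="scene" else (200,20,260,260)
        cv2.imwrite(f"pics/cc_{n}.png",cv2.resize(c["image"][y:y+h,x:x+w,::-1],None,fx=2.2,fy=2.2,interpolation=cv2.INTER_CUBIC))
E
```

```text
time: 6.25
tool_pos: [0.568, 0.0303, 0.4344]
tool_rot: [-3.139, -0.002, 0.773]
contact_force: [-1.0, -1.1, -3.1]
opening: 0.0286
```

View pics/cc_scene.png

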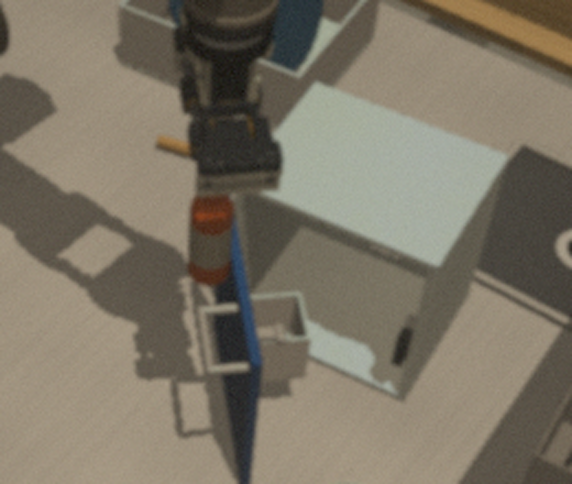

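View pics/c_wrist.png

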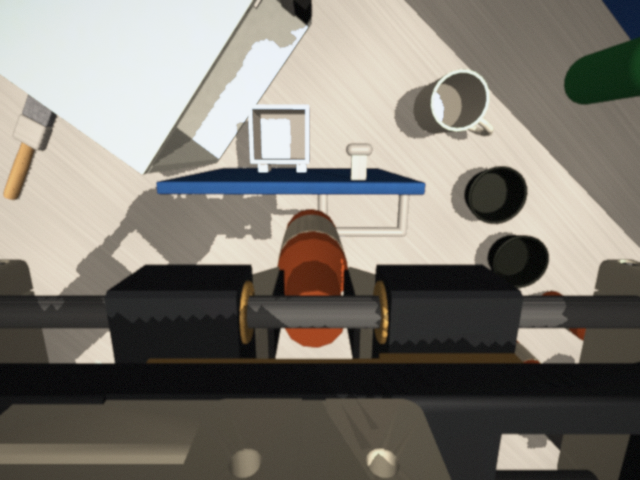

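View pics/cc_side.png

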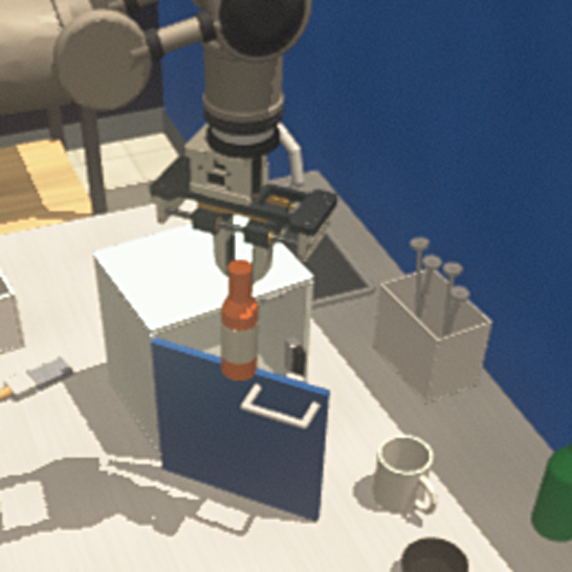

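Run:
```python
from model import *
c=read_camera("wrist")
im=cv2.resize(c["image"][90:240,140:440,::-1],None,fx=2.6,fy=2.6,interpolation=cv2.INTER_CUBIC); 
L,m=door_pts(.4931,.1567,.1209,.9248)
cv2.imwrite("pics/w2r.png",im.copy()); draw(c,im,L,2.6,140,90); cv2.imwrite("pics/w2.png",im)
for p,z in(((280,135),.14),((158,182),.246),((425,183),.246),((158,193),.246),((425,193),.246)): print(p,ray(c,p,z).round(4))
print(telemetry.observe()["tool_pos"])
```

```text
(280, 135) [0.5978 0.1107 0.14  ]
(158, 182) [0.4937 0.1533 0.246 ]
(425, 183) [ 0.6636 -0.0231  0.246 ]
(158, 193) [0.4857 0.1471 0.246 ]
(425, 193) [ 0.6575 -0.03    0.246 ]
[0.56757589 0.02725928 0.43544083]
```

View pics/w2.png

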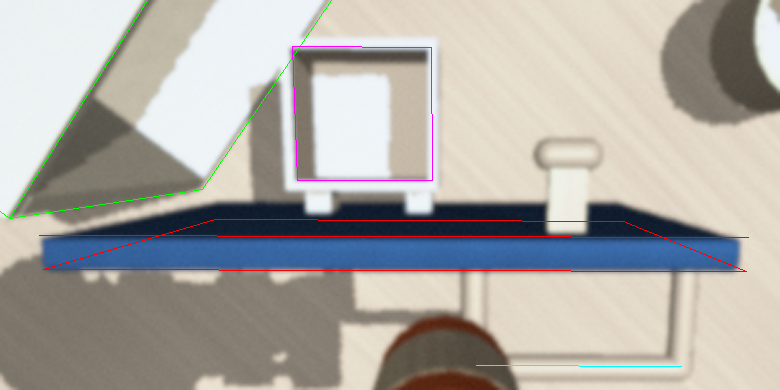

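View pics/w2r.png

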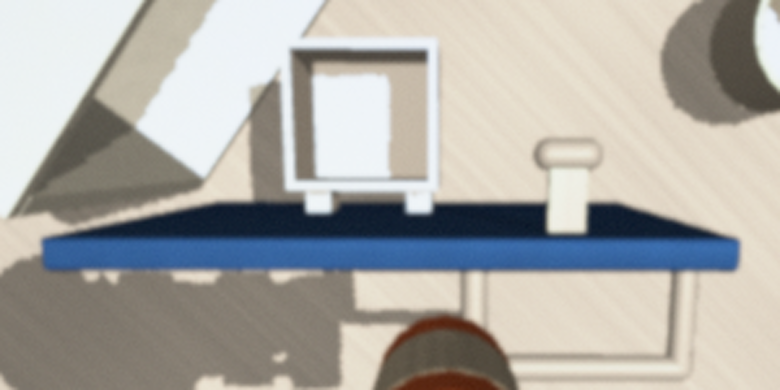

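Run:
```python
from model import *
c=read_camera("wrist"); t=telemetry.observe()["tool_pos"]
s=read_camera("scene")
n=np.array([.72,.694]); l=np.array([.694,-.72])
for zb in (.277,.283):
  for o in(0,-.004,-.008):
    q=t[:2]+o*n
    print(zb,o,"far bottom",proj(c,np.r_[q+.022*n,zb]).round(1), "L/R",proj(c,np.r_[q-.022*l,zb+.09]).round(1),proj(c,np.r_[q+.022*l,zb+.09]).round(1),"far mid",proj(c,np.r_[q+.022*n,zb+.09]).round(1))
cv2.imwrite("pics/w3.png",cv2.resize(c["image"][200:350,230:390,::-1],None,fx=4,fy=4,interpolation=cv2.INTER_CUBIC))
```

```text
0.277 0 far bottom [312.4 200.6] L/R [275.5 258.2] [348.  258.4] far mid [311.8 222.8]
0.277 -0.004 far bottom [312.4 205.3] L/R [275.6 264.4] [347.8 264.6] far mid [311.8 229.4]
0.277 -0.008 far bottom [312.4 210. ] L/R [275.8 270.6] [347.7 270.8] far mid [311.8 235.9]
0.283 0 far bottom [312.4 201.6] L/R [274.4 261.3] [349.  261.5] far mid [311.7 224.9]
0.283 -0.004 far bottom [312.4 206.4] L/R [274.6 267.7] [348.8 267.9] far mid [311.7 231.7]
0.283 -0.008 far bottom [312.3 211.2] L/R [274.7 274.1] [348.6 274.3] far mid [311.7 238.4]
```

View pics/w3.png

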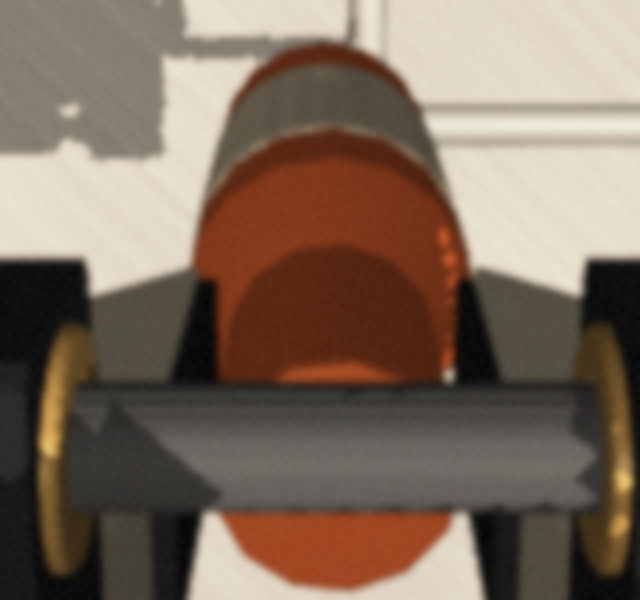

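```bash
python3 -m creep '[0,0.01,0.025,0,-0.005, 0,0.012,0.03,0,0, 0,0.01,0.025,0,0, 0,0.005,0.012,0,0, 0,0,0,0,0, 0,0,0,0,0]'
python3 - <<'E'
from model import *
c=read_camera("wrist"); st=telemetry.observe(); t=st["tool_pos"]; print(t,st["tool_rot"],st["contact_force"])
n=np.array([.72,.694])
print("need TCP shift", (np.array([.603,.1165])-t[:2]).round(4))
cv2.imwrite("pics/w4.png",c["image"][:,:,::-1])
E
```

```text
time: 7.3
tool_pos: [0.6054, 0.1154, 0.4366]
tool_rot: [3.14, -0.002, 0.754]
contact_force: [-0.5, -0.4, -3.0]
opening: 0.0286
[0.60532458 0.11537566 0.43666144] [ 3.14001753e+00 -2.18352420e-03  7.53905344e-01] [-0.00805912  0.73568226 -3.79993072]
need TCP shift [-0.0023  0.0011]
```

View pics/w4.png

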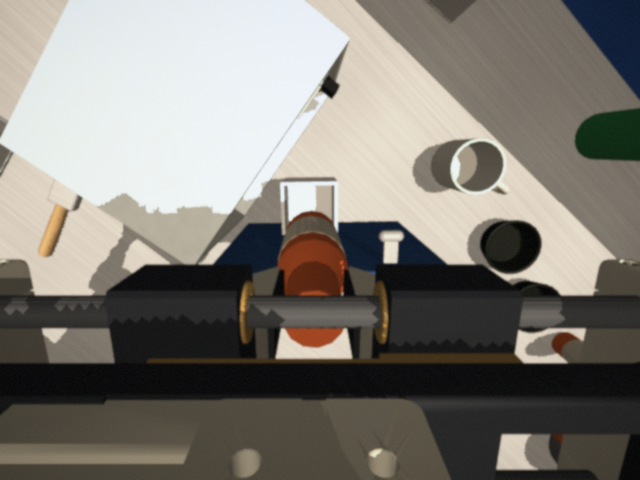

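```bash
python3 -m creep '[0,-0.002,0.001,-0.03,0.01, 0,0,0,-0.035,0, 0,0,0,-0.03,0, 0,0,0,-0.025,0, 0,0,0,-0.005,0, 0,0,0,0,0]'
python3 - <<'E'
from model import *
s,d,c=read_camera("scene"),read_camera("side"),read_camera("wrist"); st=telemetry.observe(); t=st["tool_pos"]; print(t,st["tool_rot"])
print("need TCP shift", (np.array([.603,.1165])-t[:2]).round(4))
a=cv2.resize(c["image"][150:400,200:440,::-1],(600,600)); cv2.imwrite("pics/w5.png",a)
cv2.imwrite("pics/s5.png",cv2.resize(s["image"][110:260,310:470,::-1],None,fx=4,fy=4,interpolation=cv2.INTER_CUBIC))
E
```

```text
time: 8.1
tool_pos: [0.6022, 0.1112, 0.3115]
tool_rot: [3.136, -0.005, 0.758]
contact_force: [0.5, 0.3, -2.8]
opening: 0.0281
[0.6025003  0.11151111 0.31198759] [ 3.13492393 -0.00644117  0.75851385]
need TCP shift [0.0005 0.005 ]
```

View pics/w5.png

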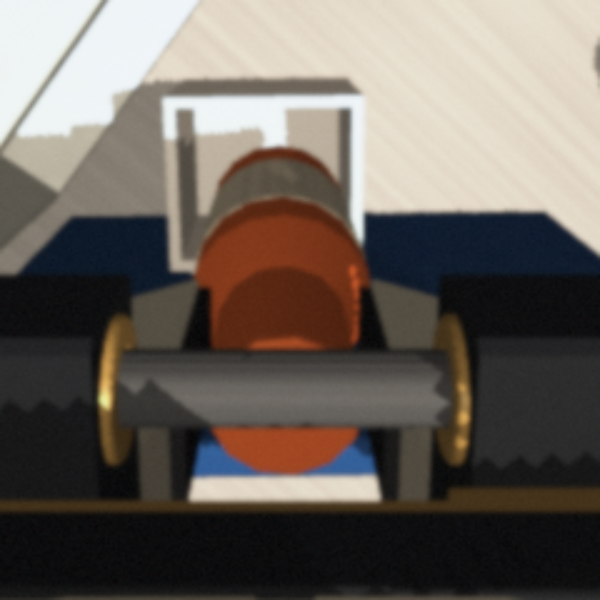

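View pics/s5.png

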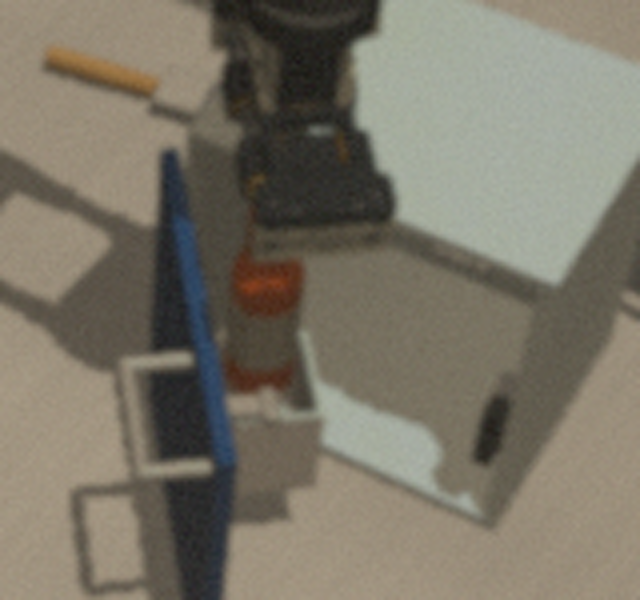

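```bash
python3 -m creep '[0,0.001,0.005,0,0, 0,0,0.001,0,0, 0,0,0.001,-0.015,0, 0,0,0.001,-0.02,0, 0,0,0,0,0]'
python3 - <<'E'
from model import *
c=read_camera("wrist"); st=telemetry.observe(); t=st["tool_pos"]; print(t,st["tool_rot"])
print("need TCP shift", (np.array([.603,.1165])-t[:2]).round(4))
a=cv2.resize(c["image"][150:400,200:440,::-1],(600,600)); cv2.imwrite("pics/w6.png",a)
E
```

```text
time: 8.88
tool_pos: [0.6036, 0.1205, 0.2759]
tool_rot: [3.134, -0.008, 0.759]
contact_force: [-0.4, -0.2, -2.5]
opening: 0.0285
[0.60410474 0.12051049 0.27709108] [ 3.13254194 -0.00939709  0.7592483 ]
need TCP shift [-0.0011 -0.004 ]
```

View pics/w6.png

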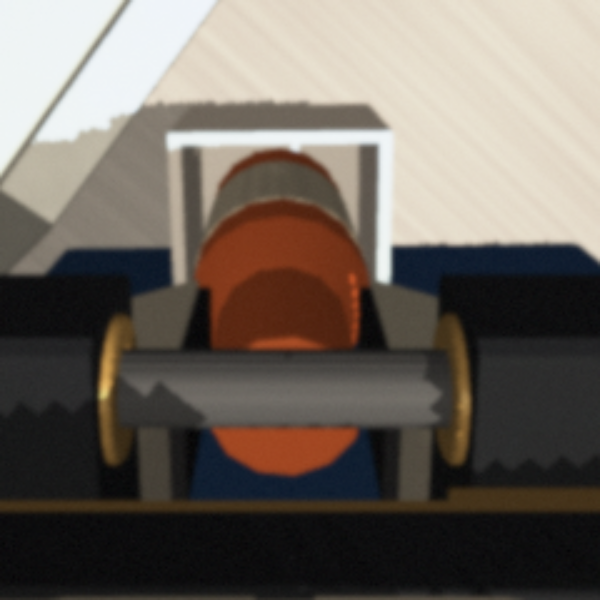

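```bash
python3 -m creep '[0,-0.002,-0.003,-0.015,0, 0,0,0,-0.015,0, 0,0,0,-0.01,0, 0,0,0,0,0]'
```

```text
time: 9.43
tool_pos: [0.6031, 0.1176, 0.2374]
tool_rot: [3.13, -0.012, 0.759]
contact_force: [0.3, 0.0, -2.9]
opening: 0.0283
```

```bash
python3 -m creep '[0,0,0,-0.005,0, 0,0,0,-0.003,0, 0,0,0,0,0]'
```

```text
time: 9.8
tool_pos: [0.6052, 0.1183, 0.2331]
tool_rot: [3.125, -0.019, 0.759]
contact_force: [-0.6, 0.1, -4.3]
opening: 0.0281
```

```bash
python3 -m creep '[0,-0.001,-0.001,-0.003,0, 0,0,0,-0.003,0, 0,0,0,0,0]'; python3 -m creep '[0,0,0,-0.003,0, 0,0,0,0,0]'
```

```text
time: 10.18
tool_pos: [0.6068, 0.1181, 0.2329]
tool_rot: [3.118, -0.03, 0.76]
contact_force: [-0.4, 0.4, -3.3]
opening: 0.0285
time: 10.42
tool_pos: [0.608, 0.1182, 0.2326]
tool_rot: [3.115, -0.034, 0.76]
contact_force: [-1.1, -0.3, -3.0]
opening: 0.0284
```

Run:
```python
from h import *
st=telemetry.observe(); print(st)
for n in("scene","side","wrist"):
    c=read_camera(n); im=c["image"][:,:,::-1]
    if n=="scene": im=cv2.resize(im[60:260,270:490],None,fx=3,fy=3,interpolation=cv2.INTER_CUBIC)
    if n=="side": im=cv2.resize(im[60:280,190:400],None,fx=2.7,fy=2.7,interpolation=cv2.INTER_CUBIC)
    cv2.imwrite(f"pics/e_{n}.png",im)
```

```text
{'time': 10.425, 'qpos': array([6.78065614e-02, 5.07553648e-01, 1.31582174e+00, 1.30321400e-03,
       1.27515752e+00, 8.78914900e-01]), 'qvel': array([ 0.00129022, -0.00254598, -0.00276115, -0.00114657, -0.00153584,
       -0.00114541]), 'joint_efforts': array([-3.29347663e-01, -5.42967546e+01, -2.71296537e+01, -5.57662407e-02,
       -8.51160474e-01, -1.97020236e-03]), 'tool_pos': array([0.60797174, 0.11822996, 0.23258996]), 'tool_rot': array([ 3.11508304, -0.03395917,  0.75978533]), 'contact_force': array([-1.12469496, -0.3138247 , -2.97873323]), 'torque': array([-0.07849043,  0.48544312, -0.05333748]), 'opening': 0.028411492832141734}
```

View pics/e_scene.png

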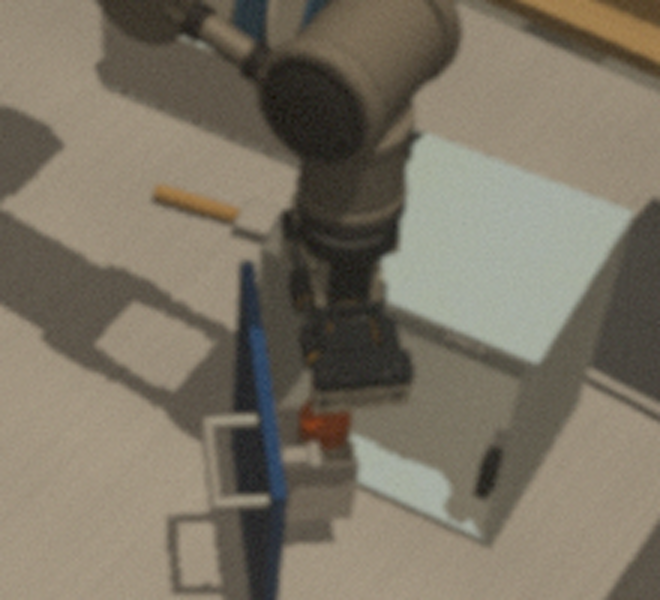

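View pics/e_side.png

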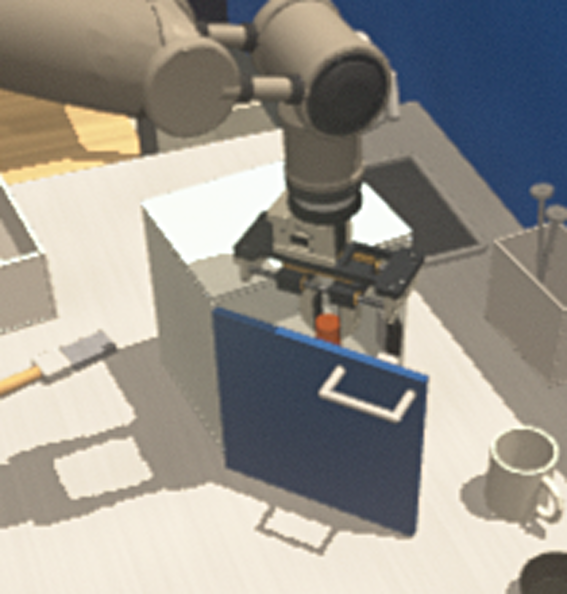

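View pics/e_wrist.png

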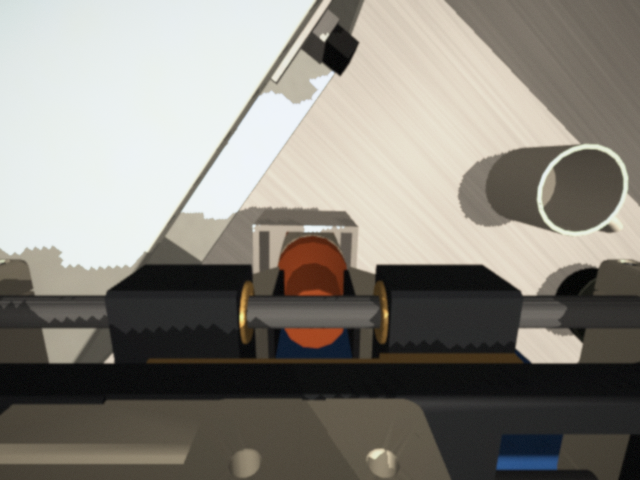

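Run:
```python
from h import *
c=read_camera("wrist"); C=-c["R"].T@c["t"]; st=telemetry.observe(); print(C, C-st["tool_pos"], st["contact_force"],st["torque"],st["tool_pos"],st["tool_rot"])
# bottle: cap near edge etc
print(P(c).shape, [ (z,ray(c,(313,347),z).round(4)) for z in (.225,.228,.232)])
```

```text
[0.65043263 0.16150201 0.3684099 ] [0.04223348 0.04336724 0.13594774] [-0.9343836   0.30297225  3.9636423 ] [-0.07614753  0.47597305  0.02808611] [0.60819915 0.11813477 0.23246215] [ 3.11486028 -0.0339711   0.75977076]
(3, 4) [(0.225, array([0.5931, 0.1021, 0.225 ])), (0.228, array([0.5943, 0.1033, 0.228 ])), (0.232, array([0.5959, 0.105 , 0.232 ]))]
```

```bash
python3 -m creep '[0,0,0,-0.006,0]'; python3 -c "
from h import *
s=telemetry.observe();print(s['contact_force'],s['torque'],s['joint_efforts'],s['tool_pos'],s['tool_rot'])"
```

```text
time: 10.75
tool_pos: [0.6099, 0.1186, 0.2309]
tool_rot: [3.11, -0.04, 0.76]
contact_force: [-6.1, 2.0, 31.6]
opening: 0.0279
[-6.08553672  1.96562297 31.63275689] [0.2852978  1.09452363 0.0053363 ] [-2.09281191e+00 -3.17579448e+01 -1.58316153e+01 -7.55781569e-01
 -1.76271882e+00 -2.09922862e-02] [0.60992996 0.11858252 0.23088067] [ 3.11027296 -0.04045922  0.76003692]
```

Run:
```python
from h import *
d=read_camera("side"); 
print(ray(d,(311.5,179),.225),proj(d,[.598,.111,.225]),proj(d,[.598,.111,.232]))
im=d["image"][140:230,260:370,::-1]; cv2.imwrite("pics/e2.png",cv2.resize(im,None,fx=6,fy=6,interpolation=cv2.INTER_CUBIC))
```

```text
[0.60289356 0.10723259 0.225     ] [309.46298709 178.61511823] [309.45676789 176.74716544]
```

View pics/e2.png

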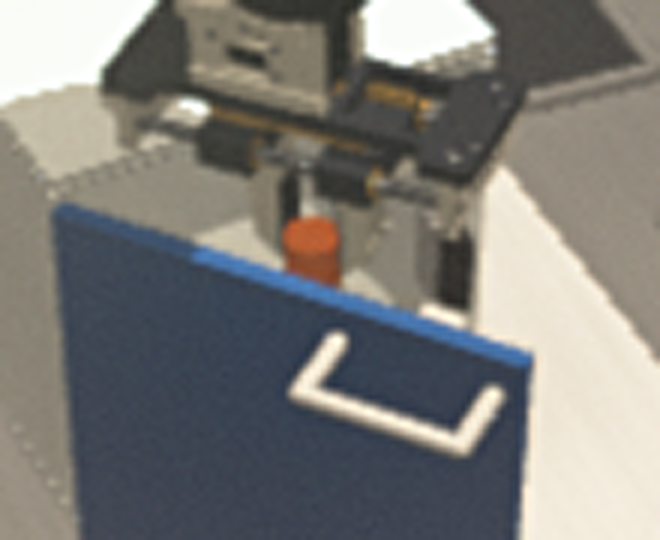

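The side view puts the cap top at (312,179), i.e. z of about 0.225, and I felt contact at 31 N. So the bottle is on the caddy floor. Releasing it.

```bash
python3 -m creep '[0,0,0,0.002,0, 0.6,0,0,0,0, 0.6,0,0,0,0, 0.6,0,0,0,0, 0.6,0,0,0,0]'; python3 -m creep '[0.6,0,0,0.015,0, 0.6,0,0,0.03,0, 0.6,0,0,0.05,0, 0.6,0,0,0.05,0, 0.6,0,0,0.02,0,0.6,0,0,0,0]'
python3 - <<'E'
from h import *
print(telemetry.observe()["tool_rot"])
for n in("scene","wrist"):
    c=read_camera(n); im=c["image"][:,:,::-1]
    if n=="scene": im=cv2.resize(im[60:260,270:490],None,fx=3,fy=3,interpolation=cv2.INTER_CUBIC)
    cv2.imwrite(f"pics/f_{n}.png",im)
E
```

```text
time: 11.42
tool_pos: [0.6098, 0.1185, 0.2308]
tool_rot: [3.111, -0.039, 0.76]
contact_force: [0.1, 0.3, 0.7]
opening: 0.055
time: 12.18
tool_pos: [0.6084, 0.1183, 0.406]
tool_rot: [3.109, -0.042, 0.76]
contact_force: [0.3, -0.5, -0.3]
opening: 0.0552
[ 3.10867259 -0.04216963  0.75994459]
```

View pics/f_wrist.png

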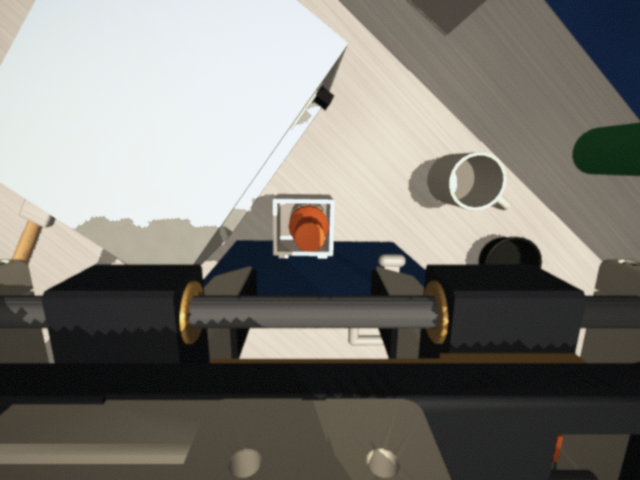

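View pics/f_scene.png

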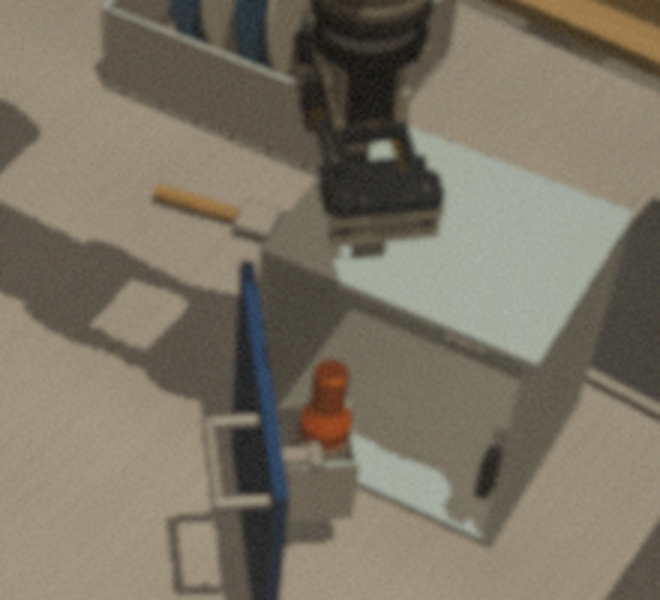

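The bottle stands upright in the caddy, cap at wrist pixel (309,233) inside the rim. Next I'll turn the tool so it straddles the handle bar.

```bash
python3 -m creep '[0.6,0,-0.02,0,0.18, 0.6,0,-0.02,0,0.18, 0.6,-0.003,-0.02,0,0.18, 0.6,-0.003,-0.02,0,0.18, 0.6,-0.003,-0.02,0,0.18, 0.6,-0.003,-0.02,0,0.18, 0.6,-0.003,-0.02,0,0.18, 0.6,-0.003,-0.01,0,0.18, 0.6,0,0,0,0.15,0.6,0,0,0,0]'
python3 - <<'E'
from model import *
print(telemetry.observe()["tool_rot"])
c=read_camera("wrist"); im=cv2.resize(c["image"][:,:,::-1],None,fx=1.25,fy=1.25)
L,m=door_pts(.4931,.1567,.1209,.9248); draw(c,im,L,1.25,0,0); cv2.imwrite("pics/g_w.png",im)
d=read_camera("side"); im=cv2.resize(d["image"][60:280,190:400,::-1],None,fx=2.7,fy=2.7,interpolation=cv2.INTER_CUBIC); draw(d,im,L,2.7,190,60);cv2.imwrite("pics/g_d.png",im)
E
```

```text
time: 13.52
tool_pos: [0.5851, -0.0361, 0.386]
tool_rot: [3.137, -0.048, 2.4]
contact_force: [-0.2, -0.2, -0.7]
opening: 0.0554
[ 3.13698116 -0.04822127  2.3997698 ]
```

View pics/g_w.png

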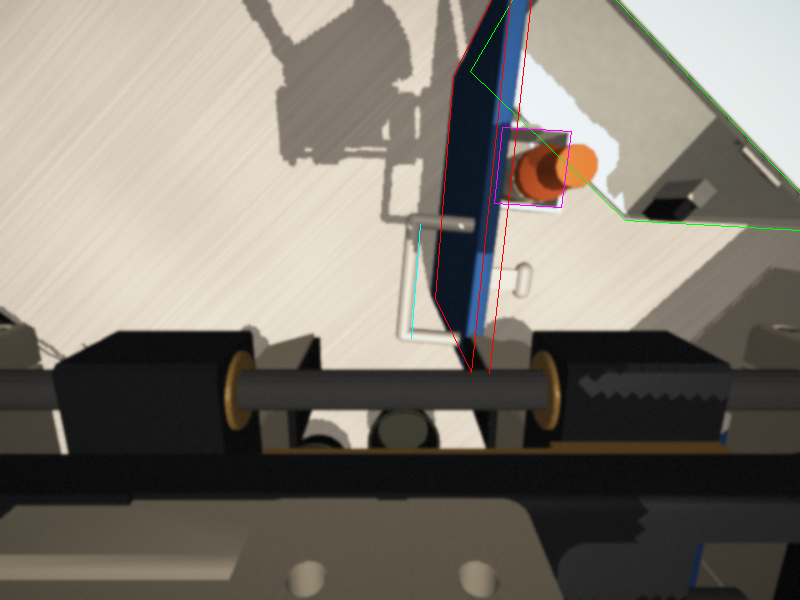

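View pics/g_d.png

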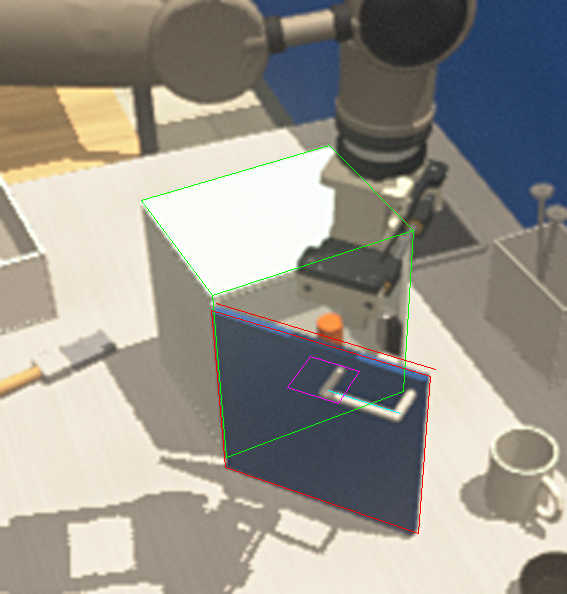

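Run:
```python
from model import *
c=read_camera("wrist"); k=1.25
H=np.array([.4931,.1567])
a=ray(c,(412/k,220/k),.224); b=ray(c,(403/k,335/k),.224); print("bar",a,b,np.arctan2(*(b-a)[[1,0]]))
for p in((530,5),(487,335)): print(ray(c,(p[0]/k,p[1]/k),.246))
for th in(.92,.94,.95,.96,.98):
    L,m=door_pts(.4931,.1567,.1209,th); print(th,m["handle"],[ (proj(c,X)*k).round(0) for X in L["handle"][0]], (proj(c,np.r_[H+.25*m["ud"],.246])*k).round())
print(telemetry.observe()["tool_pos"])
```

```text
bar [0.55794984 0.00728088 0.224     ] [ 0.61354353 -0.0514951   0.224     ] -0.8132156338075497
[0.51247272 0.13754789 0.246     ]
[ 0.64579877 -0.00674657  0.246     ]
0.92 [ 0.59181375 -0.01932442] [array([420., 224.]), array([412., 338.])] [490. 373.]
0.94 [ 0.58827376 -0.02126336] [array([416., 223.]), array([406., 336.])] [482. 373.]
0.95 [ 0.5864894  -0.02220618] [array([414., 222.]), array([403., 335.])] [479. 372.]
0.96 [ 0.58469569 -0.02313111] [array([411., 221.]), array([400., 334.])] [475. 372.]
0.98 [ 0.58108099 -0.02492694] [array([407., 219.]), array([393., 332.])] [468. 371.]
[ 0.58531349 -0.03582154  0.38680176]
```

```bash
python3 -m creep '[0.3,0.001,0.014,0,-0.09, 0.3,0,0.001,-0.03,0, 0.3,0,0.001,-0.04,0, 0.3,0,0.001,-0.02,0, 0.3,0,0,0,0]'
python3 - <<'E'
from model import *
st=telemetry.observe(); print(st["tool_pos"],st["tool_rot"])
c=read_camera("wrist"); im=c["image"][:,:,::-1].copy()
L,m=door_pts(.4931,.1567,.1209,.95);print(m["handle"]-st["tool_pos"][:2]); draw(c,im,L,1,0,0); cv2.imwrite("pics/h_w.png",im)
E
```

```text
time: 14.3
tool_pos: [0.5859, -0.017, 0.2944]
tool_rot: [3.136, -0.046, 2.297]
contact_force: [0.7, -0.2, 0.5]
opening: 0.0281
[ 0.58594809 -0.01704316  0.29438362] [ 3.13557994 -0.04612296  2.2967678 ]
[ 0.00054131 -0.00516301]
```

View pics/h_w.png

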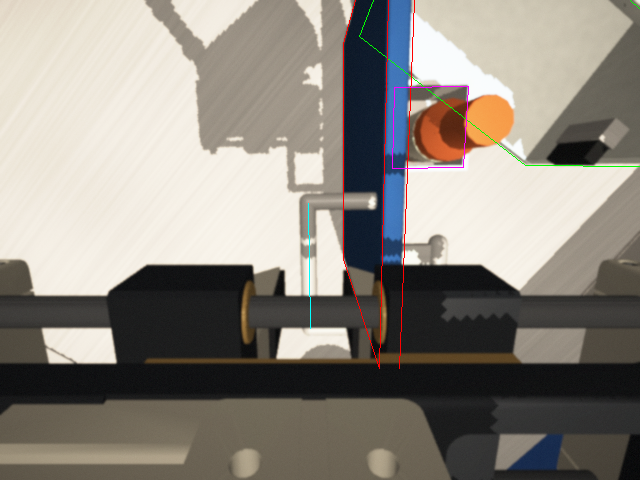

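```bash
python3 -m creep '[0.3,0.001,-0.005,-0.005,0.01, 0.3,0,0,-0.02,0, 0.3,0,0,-0.02,0, 0.3,0,0,-0.013,0, 0.3,0,0,0,0]'
python3 - <<'E'
from model import *
st=telemetry.observe(); print(st["tool_pos"],st["tool_rot"])
c=read_camera("wrist"); im=c["image"][:,:,::-1].copy()
L,m=door_pts(.4931,.1567,.1209,.95);print((m["handle"]-st["tool_pos"][:2])@m["nd"],(m["handle"]-st["tool_pos"][:2])@m["ud"]);  cv2.imwrite("pics/i_w.png",im[150:400])
E
```

```text
time: 14.98
tool_pos: [0.5898, -0.024, 0.2405]
tool_rot: [3.129, -0.037, 2.306]
contact_force: [0.5, -0.8, -0.3]
opening: 0.0276
[ 0.58978887 -0.02398186  0.24046574] [ 3.12880436 -0.0366712   2.30645295]
-0.001233232019076959 -0.0035381787657974206
```

View pics/i_w.png

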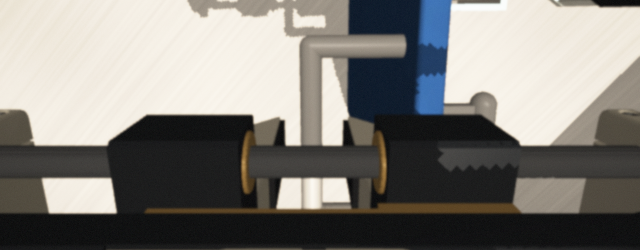

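```bash
cat > way.py <<'E'
import sys
from model import *
a,b,n=float(sys.argv[1]),float(sys.argv[2]),int(sys.argv[3])
st=telemetry.observe(); print("now",st["tool_pos"].round(4),st["tool_rot"].round(3),st["contact_force"].round(1),st["opening"])
p=None
for th in np.linspace(a,b,n+1):
    _,m=door_pts(.4931,.1567,.1209,th); q=m["handle"]
    print(round(th,3),q.round(4),"yaw",round(np.pi+.1209-th,3), "" if p is None else (q-p).round(4)); p=q
_,m=door_pts(.4931,.1567,.1209,a); e=st["tool_pos"][:2]-m["handle"]; print("tcp-handle(a): nd",(e@m["nd"]).round(4),"ud",(e@m["ud"]).round(4))
E
python3 -m creep '[0.22,0,0,-0.006,0, 0.22,0,0,0,0, 0.22,0,0,0,0]'; python3 way.py .95 .15 8
```

```text
time: 15.4
tool_pos: [0.591, -0.0242, 0.2367]
tool_rot: [3.126, -0.033, 2.307]
contact_force: [0.4, 0.4, -0.0]
opening: 0.0201
now [ 0.591  -0.0242  0.2367] [ 3.126 -0.033  2.307] [ 0.4  0.4 -0. ] 0.020148636696522157
0.95 [ 0.5865 -0.0222] yaw 2.312 
0.85 [ 0.6039 -0.012 ] yaw 2.412 [0.0174 0.0102]
0.75 [ 6.202e-01 -1.000e-04] yaw 2.512 [0.0163 0.0119]
0.65 [0.6352 0.0134] yaw 2.612 [0.015  0.0135]
0.55 [0.6488 0.0283] yaw 2.712 [0.0136 0.0149]
0.45 [0.6608 0.0445] yaw 2.812 [0.012  0.0162]
0.35 [0.6712 0.0618] yaw 2.912 [0.0104 0.0173]
0.25 [0.6798 0.08  ] yaw 3.012 [0.0086 0.0183]
0.15 [0.6865 0.099 ] yaw 3.112 [0.0067 0.019 ]
tcp-handle(a): nd 0.002 ud 0.0045
```

```bash
python3 -m creep '[0.22,0.009,0.006,0,0.05, 0.22,0.013,0.008,0,0.07, 0.22,0.012,0.009,0,0.07, 0.22,0.012,0.009,0,0.07, 0.22,0.011,0.009,0,0.07, 0.22,0.011,0.01,0,0.07]'; python3 way.py .65 .15 5
```

```text
time: 16.15
tool_pos: [0.6616, 0.0293, 0.2368]
tool_rot: [3.128, -0.035, 2.73]
contact_force: [-0.7, -1.7, 0.3]
opening: 0.0204
now [0.6616 0.0293 0.2368] [ 3.128 -0.035  2.73 ] [-0.7 -1.7  0.3] 0.020411535884057384
0.65 [0.6352 0.0134] yaw 2.612 
0.55 [0.6488 0.0283] yaw 2.712 [0.0136 0.0149]
0.45 [0.6608 0.0445] yaw 2.812 [0.012  0.0162]
0.35 [0.6712 0.0618] yaw 2.912 [0.0104 0.0173]
0.25 [0.6798 0.08  ] yaw 3.012 [0.0086 0.0183]
0.15 [0.6865 0.099 ] yaw 3.112 [0.0067 0.019 ]
tcp-handle(a): nd 0.0271 ud 0.0148
```

```bash
python3 -m creep '[0.22,0.006,0.011,0,0.06, 0.22,0.006,0.012,0,0.07, 0.22,0.005,0.012,0,0.07, 0.22,0.004,0.012,0,0.07, 0.22,0.003,0.01,0,0.05,0.22,0,0,0,0]'; python3 way.py .2 .0 2
python3 - <<'E'
from h import *
for n in("scene","side","wrist"):
    c=read_camera(n); im=c["image"][:,:,::-1]
    if n=="scene": im=cv2.resize(im[80:260,310:510],None,fx=3,fy=3,interpolation=cv2.INTER_CUBIC)
    if n=="side": im=cv2.resize(im[60:280,190:400],None,fx=2.7,fy=2.7,interpolation=cv2.INTER_CUBIC)
    cv2.imwrite(f"pics/j_{n}.png",im)
E
```

```text
time: 16.9
tool_pos: [0.6909, 0.0897, 0.2363]
tool_rot: [3.13, -0.029, 3.073]
contact_force: [-0.5, -0.1, -0.9]
opening: 0.0204
now [0.6909 0.0897 0.2363] [ 3.13  -0.029  3.073] [-0.5 -0.1 -0.9] 0.020387315765391954
0.2 [0.6834 0.0895] yaw 3.062 
0.1 [0.6891 0.1088] yaw 3.162 [0.0058 0.0193]
0.0 [0.6929 0.1286] yaw 3.262 [0.0038 0.0198]
tcp-handle(a): nd 0.0009 ud 0.0075
```

View pics/j_scene.png

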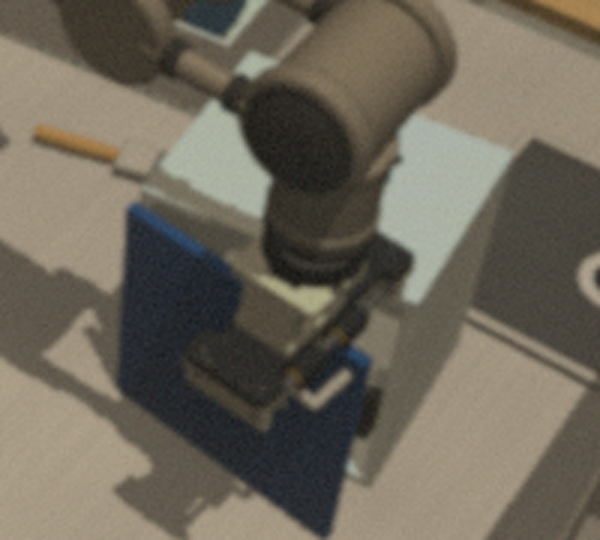

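View pics/j_wrist.png

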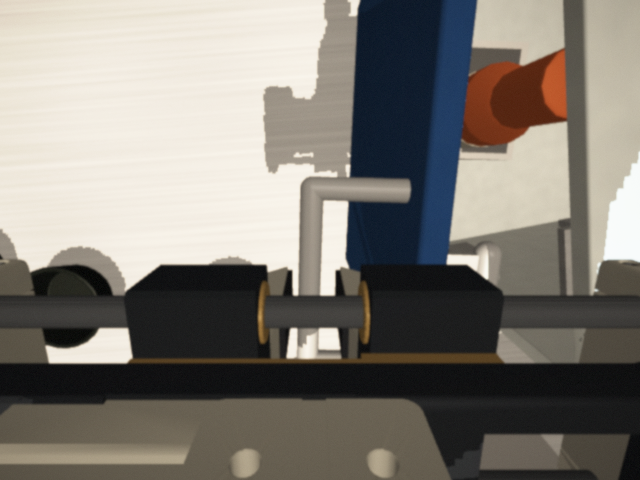

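```bash
python3 -m creep '[0.22,0.001,0.008,0,0.05, 0.22,0.001,0.006,0,0.02]';python3 -m creep '[0.22,0,0.003,0,0.015]'; python3 -m creep '[0.22,0,0.003,0,0.015]';  python3 way.py .11 .0 1
```

```text
time: 17.3
tool_pos: [0.6927, 0.101, 0.2366]
tool_rot: [3.131, -0.029, 3.14]
contact_force: [0.5, -0.5, 0.2]
opening: 0.0202
time: 17.42
tool_pos: [0.6928, 0.104, 0.2367]
tool_rot: [3.131, -0.029, -3.128]
contact_force: [1.0, -0.8, -0.1]
opening: 0.0202
time: 17.55
tool_pos: [0.6928, 0.1069, 0.2367]
tool_rot: [3.131, -0.029, -3.113]
contact_force: [0.9, -0.7, 0.0]
opening: 0.0201
now [0.6928 0.1069 0.2367] [ 3.131 -0.029 -3.113] [ 0.9 -0.7  0. ] 0.02013091382942217
0.11 [0.6887 0.1068] yaw 3.152 
0.0 [0.6929 0.1286] yaw 3.262 [0.0043 0.0218]
tcp-handle(a): nd 0.0 ud 0.0042
```

```bash
for i in 1; do python3 -m creep '[0.22,0.0005,0.0025,0,0.012]'|tr '\n' ' '; echo; python3 -m creep '[0.22,0.0005,0.0025,0,0.012]'|tr '\n' ' ';echo; python3 -m creep '[0.22,0.0005,0.0025,0,0.012]'|tr '\n' ' '; done
```

```text
time: 17.68 tool_pos: [0.6933, 0.1095, 0.2368] tool_rot: [3.131, -0.029, -3.1] contact_force: [0.6, -1.5, 0.2] opening: 0.02 
time: 17.8 tool_pos: [0.6938, 0.1121, 0.2367] tool_rot: [3.131, -0.029, -3.088] contact_force: [0.5, -0.6, -0.1] opening: 0.0205 
time: 17.92 tool_pos: [0.6944, 0.1147, 0.2368] tool_rot: [3.131, -0.029, -3.075] contact_force: [1.7, -0.5, -0.2] opening: 0.0198
```

```bash
python3 -m creep '[0.22,0.0003,0.002,0,0.01]'|tr '\n' ' '; echo; python3 -m creep '[0.22,0.0003,0.002,0,0.01]'|tr '\n' ' '
```

```text
time: 18.05 tool_pos: [0.6947, 0.1169, 0.2368] tool_rot: [3.131, -0.029, -3.064] contact_force: [0.5, -0.6, 0.7] opening: 0.0205 
time: 18.18 tool_pos: [0.6951, 0.119, 0.2368] tool_rot: [3.131, -0.029, -3.054] contact_force: [0.9, -0.0, -0.1] opening: 0.0202
```

```bash
python3 -m creep '[0.22,0.0003,0.002,0,0.01]'|tr '\n' ' '
```

```text
time: 18.3 tool_pos: [0.6954, 0.1212, 0.2368] tool_rot: [3.131, -0.029, -3.043] contact_force: [0.1, 0.1, -0.5] opening: 0.0201
```

```bash
python3 -m creep '[0.22,0.0003,0.002,0,0.01]'|tr '\n' ' '
```

```text
time: 18.42 tool_pos: [0.6957, 0.1233, 0.2368] tool_rot: [3.131, -0.029, -3.032] contact_force: [-0.3, -0.5, 0.1] opening: 0.0201
```

```bash
python3 -m creep '[0.22,0,0.002,0,0.005]'|tr '\n' ' '
```

```text
time: 18.55 tool_pos: [0.6959, 0.1247, 0.2368] tool_rot: [3.133, -0.029, -3.027] contact_force: [1.1, -6.0, -0.1] opening: 0.0204
```

```bash
python3 -m creep '[0.22,0,0.002,0,0]'|tr '\n' ' '
```

```text
time: 18.68 tool_pos: [0.696, 0.125, 0.2367] tool_rot: [3.136, -0.029, -3.029] contact_force: [-0.3, -8.1, -0.0] opening: 0.0204
```

```bash
python3 -m creep '[0.22,0,0.002,0,0]'|tr '\n' ' '
```

```text
time: 18.8 tool_pos: [0.696, 0.125, 0.2367] tool_rot: [3.139, -0.03, -3.03] contact_force: [0.5, -8.0, 0.4] opening: 0.02
```

```bash
python3 -m creep '[0.22,0,0.0035,0,0]'|tr '\n' ' '
```

```text
time: 18.92 tool_pos: [0.6961, 0.1255, 0.2366] tool_rot: [-3.14, -0.031, -3.032] contact_force: [0.1, -12.6, 0.5] opening: 0.0199
```

```bash
python3 -m creep '[0.22,0,0.0035,0,0]'|tr '\n' ' '
```

```text
time: 19.05 tool_pos: [0.6962, 0.1256, 0.2366] tool_rot: [-3.134, -0.033, -3.035] contact_force: [-0.6, -11.1, 0.0] opening: 0.0204
```

```bash
python3 -m creep '[0.22,0,0.0045,0,0]'|tr '\n' ' '
```

```text
time: 19.18 tool_pos: [0.6963, 0.126, 0.2365] tool_rot: [-3.128, -0.034, -3.038] contact_force: [-0.9, -14.2, 0.7] opening: 0.0202
```

```bash
python3 -m creep '[0.22,0,0.0045,0,0.003]'|tr '\n' ' '
```

```text
time: 19.3 tool_pos: [0.6963, 0.1261, 0.2364] tool_rot: [-3.121, -0.036, -3.039] contact_force: [-0.8, -15.1, 0.8] opening: 0.0199
```

```bash
python3 -m creep '[0.22,0,0.0055,0,0.003]'|tr '\n' ' '
```

```text
time: 19.42 tool_pos: [0.6964, 0.1268, 0.2364] tool_rot: [-3.114, -0.038, -3.04] contact_force: [0.5, -15.3, 0.3] opening: 0.0203
```

```bash
python3 -c "
from h import *
s=telemetry.observe();print(s['contact_force'],s['torque'])
c=read_camera('wrist');cv2.imwrite('pics/k.png',c['image'][:,:,::-1])"
```

```text
[  0.50299226 -15.29354696   0.32095044] [-2.51366523 -0.02869832  0.00856483]
```

View pics/k.png

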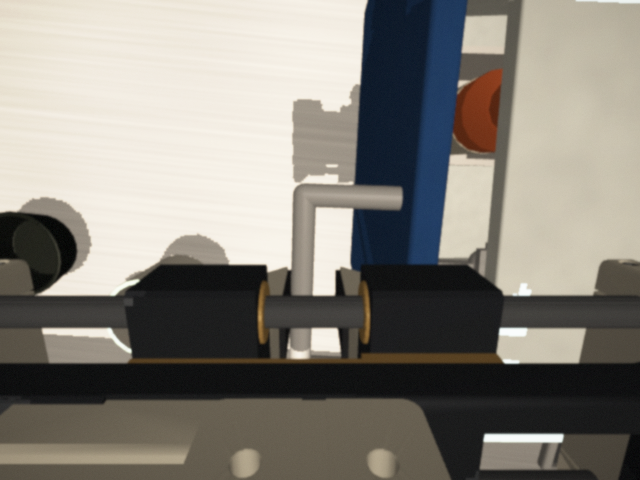

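```bash
python3 -m creep '[0.22,0,0.005,0,0.003]'|tr '\n' ' '
```

```text
time: 19.6 tool_pos: [0.6965, 0.1272, 0.2363] tool_rot: [-3.107, -0.04, -3.041] contact_force: [-1.1, -14.9, 1.4] opening: 0.0201
```

```bash
python3 -m creep '[0.22,0,0.005,0,0.003]'|tr '\n' ' '
```

```text
time: 19.73 tool_pos: [0.6966, 0.1273, 0.2363] tool_rot: [-3.099, -0.042, -3.042] contact_force: [-1.3, -14.7, 0.9] opening: 0.0208
```

```bash
python3 -m creep '[0.22,0,0.005,0,0.003]'|tr '\n' ' '
```

```text
time: 19.85 tool_pos: [0.6966, 0.1274, 0.2362] tool_rot: [-3.092, -0.045, -3.043] contact_force: [-0.8, -15.2, 1.0] opening: 0.0202
```

```bash
python3 -m creep '[0.22,0,0.006,0,0.003]'|tr '\n' ' '
```

```text
time: 19.98 tool_pos: [0.6967, 0.1283, 0.2361] tool_rot: [-3.084, -0.046, -3.044] contact_force: [-0.2, -16.9, 0.1] opening: 0.0201
```

```bash
python3 -m creep '[0.22,0,0.006,0,0.003]'|tr '\n' ' '
```

```text
time: 20.1 tool_pos: [0.6969, 0.1292, 0.2361] tool_rot: [-3.077, -0.048, -3.045] contact_force: [-0.1, -15.8, -0.2] opening: 0.0204
```

```bash
python3 -m creep '[0.22,0,0.005,0,0.003]'|tr '\n' ' '
```

```text
time: 20.23 tool_pos: [0.697, 0.1294, 0.236] tool_rot: [-3.069, -0.05, -3.047] contact_force: [-0.9, -14.6, -0.2] opening: 0.0202
```

```bash
python3 -m creep '[0.22,0,0.0045,0,0.002]'|tr '\n' ' '
```

```text
time: 20.35 tool_pos: [0.697, 0.1294, 0.2359] tool_rot: [-3.063, -0.052, -3.049] contact_force: [-1.7, -12.8, 0.9] opening: 0.0203
```

```bash
python3 -m creep '[0.22,0,0.0055,0,0.002]'|tr '\n' ' '
```

```text
time: 20.48 tool_pos: [0.6972, 0.13, 0.2359] tool_rot: [-3.055, -0.054, -3.051] contact_force: [-0.1, -15.0, 0.2] opening: 0.0203
```

```bash
python3 -m creep '[0.22,0,0.0055,0,0.002]'|tr '\n' ' '
```

```text
time: 20.6 tool_pos: [0.6973, 0.1306, 0.2358] tool_rot: [-3.048, -0.056, -3.053] contact_force: [-0.6, -15.1, -0.3] opening: 0.0208
```

```bash
python3 -m creep '[0.22,0,0.005,0,0.002]'|tr '\n' ' '
```

```text
time: 20.72 tool_pos: [0.6974, 0.131, 0.2357] tool_rot: [-3.041, -0.058, -3.055] contact_force: [-0.5, -14.0, -0.3] opening: 0.0204
```

```bash
python3 -m creep '[0.22,0,0.005,0,0.002]'|tr '\n' ' '
```

```text
time: 20.85 tool_pos: [0.6975, 0.1315, 0.2356] tool_rot: [-3.035, -0.06, -3.057] contact_force: [0.1, -14.2, 0.0] opening: 0.0206
```

```bash
python3 -m creep '[0.22,0,0.0045,0,0.002]'|tr '\n' ' '
```

```text
time: 20.98 tool_pos: [0.6976, 0.1316, 0.2356] tool_rot: [-3.028, -0.062, -3.059] contact_force: [-0.4, -14.5, -0.3] opening: 0.0203
```

```bash
python3 -m creep '[0.22,0,0.0045,0,0.002]'|tr '\n' ' '
```

```text
time: 21.1 tool_pos: [0.6976, 0.1318, 0.2355] tool_rot: [-3.022, -0.064, -3.061] contact_force: [-0.5, -14.2, -0.0] opening: 0.0204
```

```bash
python3 -m creep '[0.22,0,0.0045,0,0.002]'|tr '\n' ' '
```

```text
time: 21.22 tool_pos: [0.6977, 0.132, 0.2354] tool_rot: [-3.015, -0.066, -3.063] contact_force: [-1.0, -14.3, -0.1] opening: 0.02
```

```bash
python3 -c "
from h import *
c=read_camera('wrist');cv2.imwrite('pics/k2.png',c['image'][:,:,::-1])
d=read_camera('side');cv2.imwrite('pics/k2d.png',cv2.resize(d['image'][60:280,190:400,::-1],None,fx=2.7,fy=2.7,interpolation=cv2.INTER_CUBIC))
"
```

```text
(no output)
```

View pics/k2.png

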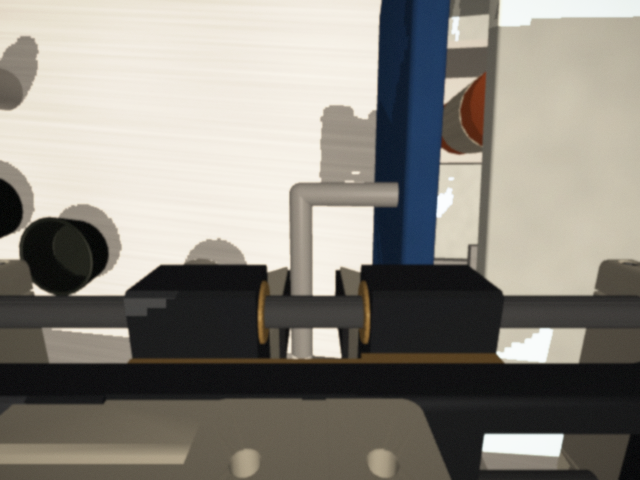

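View pics/k2d.png

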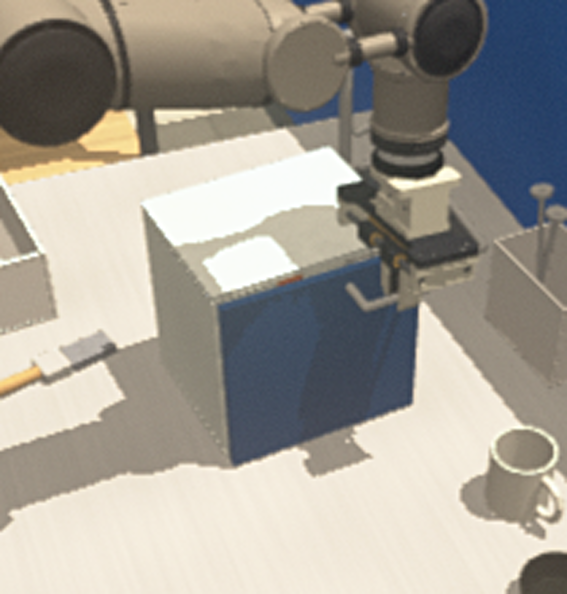

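Run:
```python
from h import *
c=read_camera('wrist')
u=np.array([.9927,.1206]);n=np.array([-.1206,.9927])
for p,z in (((434.5,260),.246),((446,5),.246),((483,260),.25),((491,60),.25)):
    X=ray(c,p,z)[:2]-[.4931,.1567]; print(p,"along",(X@u).round(4),"depth",(X@n).round(4))
```

```text
(434.5, 260) along 0.1759 depth -0.0047
(446, 5) along 0.0929 depth -0.0034
(483, 260) along 0.1749 depth 0.0105
(491, 60) along 0.1112 depth 0.0096
```

```bash
python3 -m creep '[0.22,0,0.005,0,0.002]'|tr '\n' ' '
```

```text
time: 21.5 tool_pos: [0.6979, 0.1334, 0.2354] tool_rot: [-3.01, -0.067, -3.064] contact_force: [1.3, -8.0, -0.5] opening: 0.0203
```

```bash
python3 -m creep '[0.22,0,0.005,0,0.002]'|tr '\n' ' '
```

```text
time: 21.62 tool_pos: [0.6984, 0.1363, 0.2354] tool_rot: [-3.008, -0.067, -3.064] contact_force: [3.6, -3.2, -0.4] opening: 0.02
```

```bash
python3 -m creep '[0.22,0,0.0045,0,0.002]'|tr '\n' ' '
```

```text
time: 21.75 tool_pos: [0.6985, 0.1397, 0.2354] tool_rot: [-3.006, -0.067, -3.064] contact_force: [1.3, -9.5, -0.8] opening: 0.02
```

The force faded from 14 to 8 to 3 N and then met something firm at 9.5 N, so it has probably snapped home. Backing off to a loose straddle now.

```bash
python3 -m creep '[0.26,0,-0.004,0,0]'|tr '\n' ' '; python3 -m creep '[0.28,0,-0.002,0,0]'|tr '\n' ' '; python3 -c "
from h import *
c=read_camera('wrist');cv2.imwrite('pics/l.png',c['image'][:,:,::-1])"
```

```text
time: 21.88 tool_pos: [0.6983, 0.1364, 0.2352] tool_rot: [-3.007, -0.067, -3.063] contact_force: [1.1, 0.6, 0.5] opening: 0.0233 time: 22.0 tool_pos: [0.6981, 0.1347, 0.2352] tool_rot: [-3.008, -0.068, -3.062] contact_force: [0.2, -0.0, -0.2] opening: 0.0256
```

View pics/l.png

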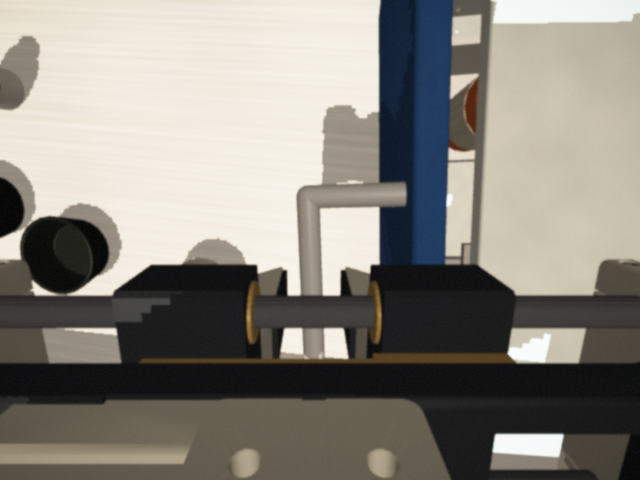

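```bash
python3 - <<'E'
from h import *
c=read_camera('wrist')
cv2.imwrite('pics/l2.png',cv2.resize(c['image'][0:280,360:520,::-1],None,fx=2.1*1,fy=2.1,interpolation=cv2.INTER_CUBIC))
u=np.array([.9927,.1206]);n=np.array([-.1206,.9927])
for p,z in (((443,260),.246),((449,60),.246),((477,260),.25),((483,60),.25)):
    X=ray(c,p,z)[:2]-[.4931,.1567]; print(p,"along",(X@u).round(4),"depth",(X@n).round(4))
E
python3 -m creep '[0.3,0,0,0,0,0.3,0,0,0,0,0.3,0,0,0,0]'
```

```text
(443, 260) along 0.1764 depth 0.0005
(449, 60) along 0.11 depth 0.0002
(477, 260) along 0.1754 depth 0.0107
(483, 60) along 0.1118 depth 0.0094
time: 22.48
tool_pos: [0.698, 0.1354, 0.2353]
tool_rot: [-3.008, -0.068, -3.062]
contact_force: [-0.0, 0.8, -1.2]
opening: 0.0276
```

View pics/l2.png

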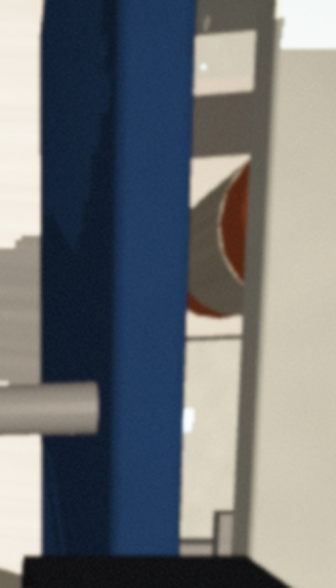

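```bash
python3 -m creep '[0.24,0,-0.002,0,0, 0.24,0,-0.002,0,0]'|tr '\n' ' '; python3 -m creep '[0.24,0,-0.0015,0,0]'|tr '\n' ' '
```

```text
time: 22.72 tool_pos: [0.698, 0.1313, 0.2353] tool_rot: [-3.008, -0.068, -3.061] contact_force: [-0.0, 0.2, -0.1] opening: 0.0224 time: 22.85 tool_pos: [0.698, 0.1296, 0.2353] tool_rot: [-3.008, -0.068, -3.062] contact_force: [-0.4, 0.3, -0.6] opening: 0.0221
```

```bash
python3 -m creep '[0.24,0,-0.0015,0,0]'|tr '\n' ' '
```

```text
time: 22.98 tool_pos: [0.698, 0.1279, 0.2353] tool_rot: [-3.008, -0.068, -3.062] contact_force: [-0.6, 0.6, -0.7] opening: 0.0222
```

```bash
python3 -m creep '[0.24,0,-0.0015,0,0]'|tr '\n' ' '
```

```text
time: 23.1 tool_pos: [0.698, 0.1272, 0.2353] tool_rot: [-3.01, -0.067, -3.061] contact_force: [0.5, 5.1, -0.0] opening: 0.0224
```

```bash
python3 -m creep '[0.24,0,-0.0015,0,0]'|tr '\n' ' '
```

```text
time: 23.22 tool_pos: [0.6979, 0.1271, 0.2353] tool_rot: [-3.012, -0.067, -3.06] contact_force: [0.2, 6.2, -0.1] opening: 0.0218
```

The door resists a 6 N pull, so the catch holds it. I'll free the fingers again and dwell, so the catch alone is holding.

```bash
python3 -m creep '[0.3,0,0.005,0,0, 0.3,0,0.002,0,0, 0.3,0,0,0,0, 0.3,0,0,0,0, 0.3,0,0,0,0, 0.3,0,0,0,0, 0.3,0,0,0,0]'; python3 -c "
from h import *
c=read_camera('wrist');cv2.imwrite('pics/m.png',c['image'][:,:,::-1]); print(telemetry.observe()['contact_force'])"
```

```text
time: 24.1
tool_pos: [0.698, 0.1333, 0.2353]
tool_rot: [-3.01, -0.067, -3.061]
contact_force: [1.0, 0.4, -0.1]
opening: 0.0279
[-0.06021388 -0.39326225  0.1511584 ]
```

View pics/m.png

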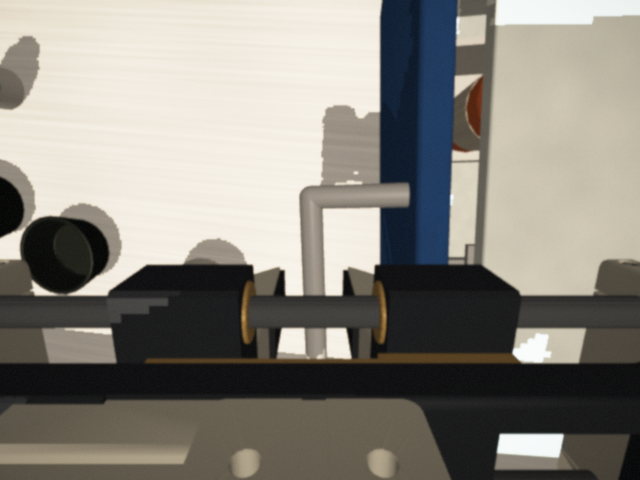

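```bash
python3 -m creep '[0.2,0,0,0,0, 0.05,0,0,0,0, 0,0,0,0,0,0,0,0,0,0]' 40
```

```text
time: 24.65
tool_pos: [0.6979, 0.1335, 0.2352]
tool_rot: [-3.01, -0.067, -3.06]
contact_force: [1.0, -0.2, -0.1]
opening: 0.0088
```

```bash
python3 -m creep '[0,0,-0.003,0,0]' |tr '\n' ' '; python3 -m creep '[0,-0.0005,-0.003,0,0]'|tr '\n' ' '
```

```text
time: 24.78 tool_pos: [0.6979, 0.1326, 0.2353] tool_rot: [-3.014, -0.066, -3.058] contact_force: [0.3, 10.0, -0.5] opening: 0.0085 time: 24.9 tool_pos: [0.6977, 0.132, 0.2353] tool_rot: [-3.018, -0.064, -3.056] contact_force: [3.1, 7.6, -1.0] opening: 0.0085
```

```bash
python3 -m creep '[0,-0.0005,-0.003,0,-0.005]' |tr '\n' ' '; python3 -m creep '[0,-0.0005,-0.003,0,-0.01]'|tr '\n' ' '
```

```text
time: 25.02 tool_pos: [0.6976, 0.1312, 0.2353] tool_rot: [-3.021, -0.062, -3.059] contact_force: [2.8, 7.9, -1.5] opening: 0.0087 time: 25.15 tool_pos: [0.6974, 0.1296, 0.2353] tool_rot: [-3.023, -0.061, -3.067] contact_force: [2.5, 1.2, -1.6] opening: 0.0088
```

```bash
python3 -m creep '[0,-0.0005,-0.003,0,-0.01]' |tr '\n' ' '; python3 -m creep '[0,-0.0005,-0.003,0,-0.01]'|tr '\n' ' '
```

```text
time: 25.28 tool_pos: [0.6968, 0.1256, 0.2353] tool_rot: [-3.021, -0.061, -3.078] contact_force: [-1.3, -6.3, 0.4] opening: 0.0088 time: 25.4 tool_pos: [0.6959, 0.1206, 0.2353] tool_rot: [-3.018, -0.063, -3.091] contact_force: [-0.4, 0.2, 0.7] opening: 0.0086
```

```bash
python3 -m creep '[0,-0.002,-0.008,0,-0.04, 0,-0.004,-0.013,0,-0.07, 0,-0.005,-0.013,0,-0.07, 0,-0.006,-0.013,0,-0.07, 0,-0.007,-0.012,0,-0.07, 0,-0.008,-0.012,0,-0.07]' 10; python3 way.py .45 .95 5
```

```text
time: 26.15
tool_pos: [0.6655, 0.0452, 0.2353]
tool_rot: [-3.021, -0.055, 2.781]
contact_force: [2.1, -0.1, -0.8]
opening: 0.0094
now [0.6655 0.0452 0.2353] [-3.021 -0.055  2.781] [ 2.1 -0.1 -0.8] 0.009413208506009926
0.45 [0.6608 0.0445] yaw 2.812 
0.55 [0.6488 0.0283] yaw 2.712 [-0.012  -0.0162]
0.65 [0.6352 0.0134] yaw 2.612 [-0.0136 -0.0149]
0.75 [ 6.202e-01 -1.000e-04] yaw 2.512 [-0.015  -0.0135]
0.85 [ 0.6039 -0.012 ] yaw 2.412 [-0.0163 -0.0119]
0.95 [ 0.5865 -0.0222] yaw 2.312 [-0.0174 -0.0102]
tcp-handle(a): nd 0.0022 ud 0.0042
```

```bash
python3 -m creep '[0,-0.009,-0.011,0,-0.05, 0,-0.009,-0.011,0,-0.07, 0,-0.01,-0.01,0,-0.07, 0,-0.01,-0.01,0,-0.07, 0,-0.011,-0.009,0,-0.07, 0,-0.011,-0.008,0,-0.07, 0,-0.006,-0.004,0,-0.04, 0,0,0,0,0]' 10; python3 way.py .9 .95 1
```

```text
time: 27.15
tool_pos: [0.5943, -0.0218, 0.2353]
tool_rot: [-3.021, -0.058, 2.316]
contact_force: [-0.9, -0.9, -0.5]
opening: 0.0094
now [ 0.5943 -0.0218  0.2353] [-3.021 -0.058  2.316] [-0.9 -0.9 -0.5] 0.009371452470487741
0.9 [ 0.5953 -0.0173] yaw 2.362 
0.95 [ 0.5865 -0.0222] yaw 2.312 [-0.0088 -0.0049]
tcp-handle(a): nd -0.0039 ud 0.0024
```

```bash
python3 -m creep '[0.27,0,0,0,0, 0.27,0,0,0,0, 0.27,0,0,0,0]'; python3 -c "
from h import *
c=read_camera('wrist');cv2.imwrite('pics/n.png',c['image'][:,:,::-1])"
```

```text
time: 27.52
tool_pos: [0.5951, -0.0214, 0.2356]
tool_rot: [-3.022, -0.057, 2.317]
contact_force: [0.4, -0.2, -0.2]
opening: 0.0246
```

View pics/n.png

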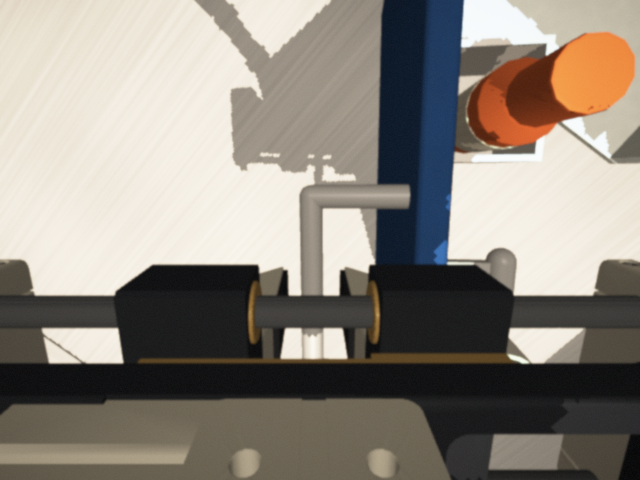

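The bar is free between the fingers: bar at x=313, pads at 284 and 345. Rising clear.

```bash
python3 -m creep '[0.27,0,0,0.015,0, 0.27,0,0,0.025,0, 0.27,0,0,0.04,0, 0.27,0,0,0.04,0, 0.27,-0.02,-0.03,0.02,0, 0.27,-0.03,-0.04,0,0, 0.27,-0.02,-0.02,0,0, 0.27,0,0,0,0]'
python3 - <<'E'
from model import *
for n in("scene","side"):
    c=read_camera(n); im=c["image"][:,:,::-1]; cv2.imwrite(f"pics/o_{n}_full.png",im)
    x,y,w,h=(310,80,200,200) if n=="scene" else (190,60,210,220)
    im=cv2.resize(im[y:y+h,x:x+w],None,fx=2.7,fy=2.7,interpolation=cv2.INTER_CUBIC)
    cv2.imwrite(f"pics/o_{n}.png",im)
E
```

```text
time: 28.58
tool_pos: [0.5231, -0.1127, 0.3884]
tool_rot: [-3.027, -0.049, 2.32]
contact_force: [0.3, -0.0, -0.5]
opening: 0.025
```

View pics/o_scene.png

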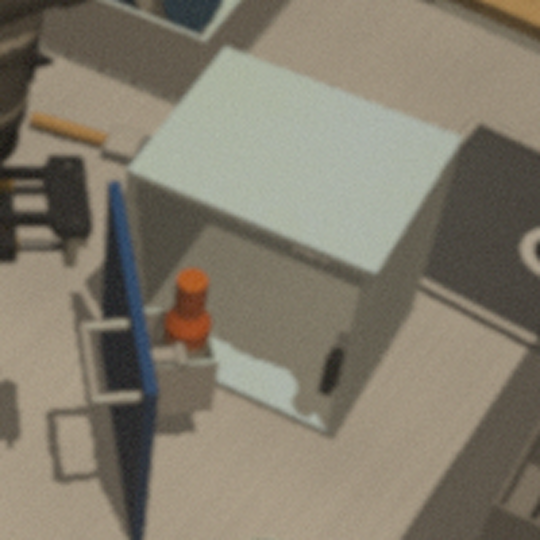

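View pics/o_side_full.png

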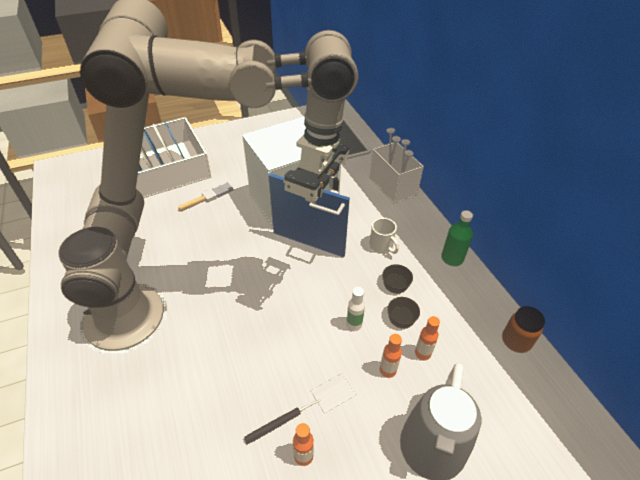

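The scene crop shows the door standing well open and the bottle upright in its caddy, cap at crop pixel (192,283). In the side view the bystanders are at their original pixels, and the arm is clear. Handing in.

```bash
python3 -c "
from cell import workorder; print(workorder.hand_in())"
```

```text
the job is handed in; nothing more can be done
None
```

I stood the leftmost orange bottle upright in the caddy, pushed the door shut through the catch, let go, and pulled it open again. I handed in after about 28.6 s of the 72 s, and no verdict was reported.

- **Closing:** the push peaked at about 17 N and faded to about 3 N. The snapped door then met firm contact at 9.5 N. I had queued the last three small pushes together, so the third pressed lightly on the shut door. I estimate that put about 15 N on the stop, against the 22 N limit, but I had no direct reading of the squeeze.
- **Catch check:** after backing off, the door was at about 0 rad in the wrist view. It held against a 6 N test pull. I then freed the fingers again and let the catch hold it alone for about 0.6 s.
- **Opening:** I gripped the bar so the door could not fling. It came through the catch at about 10 N.
- **Final state:** the last pictures show the door open by about 0.92 rad and the bottle upright in the caddy. The other things look to be where they started, and the robot is clear with no measurable contact force.

Two things did not go to plan. Setting the bottle down briefly pressed with about 31 N, and it moved the door by about 0.025 rad or less. The tool also ended up tilted by about 0.1 rad from pushing against the catch, which had no visible effect on the result.

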